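# Load a dead-weight tester and trap the pressure for a gauge check

### The job

Set up the dead-weight tester to check the gauge: with its piston still locked and its valve rod still pushed in, take the red dust cap off the spindle and stand it upright in the blue tray, then thread every ring weight on the bench onto the spindle, the widest at the bottom and each next one smaller. When all are on, slide the orange piston lock to the right to its end stop to free the piston, pull the valve rod fully out to let the gas in for a second, then push it back to its middle click to hold the pressure. Leave the other things on the bench undisturbed.

Things in the scene. Friction and masses are not known exactly. Their poses are not given: they have to be found in the camera images.
- tester: pneumatic dead-weight gauge tester: white case, red stripe, 200 mm deep (x) x 300 wide (y), fixed, flat top 70 mm high; origin under its centre on the bench; own x away from the robot, y left, z up (may be yawed). On top: spindle at (0, 95) mm, orange lock grip in the middle, gauge at (55, -105) mm (63 across, 170 high, not to be touched). On its front face (x = -100 mm): the valve rod
- carrier_top (a point): the centre of the carrier's flat upper face, 100 mm above the bench: a dark steel disc 68 mm across, with a vertical steel spindle 12 mm thick rising 62 mm from its centre (the last 7 mm tapered to 5 mm)
- spindle_tip (a point): the tip of that spindle, 162 mm above the bench
- cap_mid (a point): red plastic dust cap over the spindle, standing on the carrier, up to 3 mm off the axis: a tube 34 mm across, 26 inside, 72 tall, closed at the top (z up), open below, 50 g; this point is its centre, 36 mm above its lower rim; it must rise 65 mm to clear the spindle
- tray_in (a point): blue open accessory tray, outside 120 mm (its x) x 150 mm (its y), 25 mm high, walls 4 mm, fixed, may be yawed; this point is the centre of its inner floor, 4 mm above the bench. A brass fitting stands in its far left corner, at (40, 55) mm from this point along the tray's own x, y
- piston_lock (a joint): piston-lock slide, m: 0 = locked (fork round the piston under the carrier), 0.035 = free, against its end stop. Slides along the tester's -y (to the right, away from the spindle). Starts within 4 mm of locked, stays where it is left, needs about 2 N
- lock_grip (a point): the middle of the orange grip of that slide: a bar 26 mm long (tester's x), 12 mm thick (tester's y, the sliding direction), standing on a bar with its top 96 mm above the bench; this point is 86 mm above the bench, 80 mm to the right of the spindle's axis when locked
- valve_rod (a joint): push-pull valve rod, m: 0 = fully in (vent), 0.014 = middle click (hold), 0.028 = fully out (supply); slides out along the tester's -x, towards the robot. A spring detent holds it at each of the three: 8 to 12 N to leave a click; let go within 3 mm of a click it settles to within 1.5 mm of it. Starts within 2 mm of fully in
- valve_knob (a point): centre of the black round knob on that rod, 45 mm above the bench: 22 mm across, 26 mm long along the rod (tester's x), 27 mm clear of the case's front face when the rod is fully in
- weight64_mid (a point): ring weight of steel, 64 mm across, 11 mm thick, bore 16 mm, 260 g (true mass may differ by a quarter), lying flat on the bench; this point is its centre, 5.5 mm above its underside. May be absent (None from the start)
- weight56_mid (a point): ring weight of steel, 56 mm across, 11 mm thick, bore 16 mm, 195 g (true mass may differ by a quarter), lying flat on the bench; this point is its centre, 5.5 mm above its underside. May be absent (None from the start)
- weight48_mid (a point): ring weight of brass, 48 mm across, 11 mm thick, bore 16 mm, 139 g (true mass may differ by a quarter), lying flat on the bench; this point is its centre, 5.5 mm above its underside. May be absent (None from the start)
- weight40_mid (a point): ring weight of steel, 40 mm across, 11 mm thick, bore 16 mm, 91 g (true mass may differ by a quarter), lying flat on the bench; this point is its centre, 5.5 mm above its underside. May be absent (None from the start)
- weight32_mid (a point): ring weight of brass, 32 mm across, 11 mm thick, bore 16 mm, 52 g (true mass may differ by a quarter), lying flat on the bench; this point is its centre, 5.5 mm above its underside. May be absent (None from the start)
- wrench: steel wrench, 160 mm long along its own x, 30 mm wide, lying on the bench between the robot and the tester; a bystander, origin on its underside or axis
- tape_roll: white roll of thread tape with a blue hub, 52 mm across, 16 mm high, lying flat to the right of the tester: not a weight; a bystander, origin on its underside or axis
- reagent: amber bottle, 66 mm across, 150 mm high, left of the tester's far end; a bystander, origin on its underside or axis
- septa_jar: clear jar with green lid, 56 mm across, 60 mm high, right of the tester's far end; a bystander, origin on its underside or axis
- vial1: glass vial, 23 mm across, 70 mm high, far left; a bystander, origin on its underside or axis
- vial2: glass vial, the same; a bystander, origin on its underside or axis
- fitting: small brass tube fitting, 20 mm across, 28 mm high, standing in a corner of the blue tray; a bystander, origin on its underside or axis

How it is judged:
By the outcome, as a careful person would: the job done as asked, in the order asked, and still so for the second after the job is handed in, with the robot touching nothing.
Of weight64, weight56, weight48, weight40, weight32 only 3 to 5 are there at a start; the rules pass over those that are not, and their reading is None.
At some moment in a run one of weight64, weight56, weight48, weight40, weight32 may be knocked a few centimetres aside while the robot is not near it.
It also fails if it takes over 210 s, if anything falls off the work surface, if the arm or the gripper's body presses on something with over 40 N, if the wrist force passes 120 N, or if a joint passes its speed limit or range.

### The arm

A 7-joint arm with a two-finger parallel gripper is mounted at the origin on the work surface. World frame = base frame: x ahead of the robot, y to its left, z up, the work surface at z = 0. Lengths are in m, angles in rad, forces in N, time in s.
With the tool pointing down it reaches from about 0.4 to 0.85 m from the base axis. Payload 10.4 kg.
Tool frame: the origin (TCP) lies midway between the tips of the shut fingers; the grasp point (between the pads) lies 19 mm behind it; z points along the fingers, x is the direction in which the jaws open and shut, and the axes are right-handed (so a half turn about z gives the same grasp; the last joint's range is limited). The gripper opens to 85 mm and grips with 20 to 120 N. Pads are 22 mm wide; open, the fingers measure 114 mm over their backs; the gripper's body (76 mm by 85 mm) begins 54 mm behind the grasp point. The pads swing forward as they close: fully open they stand 13 mm farther back than shut.
Start: joints at [1.208, 0.332, -0.065, 1.46, 0.022, 1.35, -0.088], TCP at [0.208, -0.589, 0.231] pointing down, gripper open.
Joint ranges: [-2.6, 2.6], [-0.5, 2.12], [-1.47, 1.34], [0.16, 2.42], [-1.27, 4.41], [0.06, 2.06], [-2.6, 2.6]. Speed limits (rad/s): [2.22, 2.22, 2.79, 2.79, 3.14, 3.14, 3.14].

### API

Orientations are given as a unit quaternion [x, y, z, w].
In Python, from workcell import manip, cams gives the robot as it stands.
- The arm moves only by the tool move_arm, never from a script. Its argument "moves" is a list of rows, each a list of 7 numbers: the turn, a rotation vector about the tool's x, y, z in degrees, then the shift along the tool's x, y, z in m, then the finger opening in m, from 0 to 0.0854. A call has 1 to 10 rows; each row is the pose to reach, as a shift and turn from the pose commanded when the call began, along the tool's axes at that moment; what a row does not reach only later rows make up. A row lasts 1/10 s, in which the tool goes at most 50 mm and 8.59 degrees, less where a joint would pass 70% of its speed; a pose out of reach is approached as far as the arm can. A call with a gripper value outside its range is refused whole. The fingers move at their own pace and stop on an object; "grip_force" is the grip in N (left out, the last holds). Time passes only in rows, so rows that repeat a pose let the fingers close. It gives the time, the measured TCP pose, the force and the opening at its end, in the units of the state.
- manip.get_obs(): the state, without advancing time (a new reading comes with each control period).
- cams.camera(name): name is "side" or "top" or "wrist"; returns the picture (384x512x3 uint8, red, green, blue); there is no depth.
- cams.camera_params(name): a dict with "fx", "fy", "cx", "cy" (pixels), "dist_coeffs" ([k1, k2, p1, p2, k3] as OpenCV has them; the pictures are not rectified), "xyz" and "rotation" of the camera in the world. Camera axes: x right, y up, looking along -z (the intrinsics and any distortion apply to the point x, -y, -z); pixel columns grow to the right and rows downward; lengths in m; the calibration is good to about 2 mm. A picture is of the moment at which its call begins: read the wrist's pose just before it. camera_params takes no time and is no camera call; for the wrist camera it gives the pose at the moment of the call.
- manip.hand_in(): hands the job in, once; it reports no verdict.
The state is a dict: "clock": time; "joint_pos": joint angles; "joint_velocities": joint speeds; "tau": joint torques, N m; "position": TCP position; "ee_rot": TCP orientation; "ft_force": force on the tool from outside, world axes, zero at the start; "torque": the same for the moment, N m; "grip_width": opening from 0.0 (shut) to 1.0 (fully open).
Only numpy, scipy, OpenCV 4.12 (cv2) and the standard library are available. Lean on these libraries where they do the work, as an engineer would, in place of code of your own. Each camera call takes 0.05 s, during which the arm holds its last target. There are 200 camera calls.

## Working session

There is one attempt and no reset: what is moved stays moved. The work goes in short steps, Python scripts to look and compute and a tool call to move; the robot and the scene stay as the last step left them, time stands still between calls to the robot, and variables do not carry over. Pictures are saved under pics/ and viewed, about 12 in all and at most 16, crops included, and the job is handed in when it is done.

Besides the shell and the picture viewer there is one more tool, called after "Request:" as a command line: name --pt "numbers of a row" for each row, then --argument value for the rest. move_arm: Moves the arm, as the interface text tells. Its arguments: {"type":"object","properties":{"moves":{"type":"array","items":{"type":"array","items":{"type":"number"}}},"grip_force":{"type":"number"}},"required":["moves"]}

```bash
ls; mkdir -p pics
python3 - <<'E'
from workcell import manip, cams
import cv2, numpy as np
o=manip.get_obs(); print({k:np.round(v,3) for k,v in o.items()})
for n in("top","side","wrist"):
    p=cams.camera_params(n); print(n,{k:np.round(v,4).tolist() for k,v in p.items()})
    cv2.imwrite(f"pics/{n}0.png",cams.camera(n)[:,:,::-1])
E
```

```text
pics
{'clock': np.float64(0.0), 'joint_pos': array([ 1.208,  0.333, -0.065,  1.461,  0.022,  1.35 , -0.089]), 'joint_velocities': array([-0.001, -0.   , -0.   ,  0.002, -0.   , -0.   , -0.001]), 'tau': array([ 0.0000e+00, -6.2545e+01,  4.9000e-02, -3.9159e+01,  1.6000e-02,
        1.0000e-02,  0.0000e+00]), 'position': array([ 0.208, -0.589,  0.231]), 'ee_rot': array([ 0.816, -0.577, -0.001, -0.   ]), 'ft_force': array([-0.304, -0.044, -0.488]), 'torque': array([-0.002, -0.014,  0.032]), 'grip_width': np.float64(1.002)}
top {'fx': 400.226, 'fy': 400.226, 'cx': 254.705, 'cy': 197.4957, 'dist_coeffs': [-0.0473, 0.0, 0.0, 0.0, 0.0], 'xyz': [0.4125, 0.0481, 1.1326], 'rotation': [0.0511, -0.0666, -0.7033, 0.706]}
side {'fx': 441.5424, 'fy': 441.5424, 'cx': 255.728, 'cy': 191.8332, 'dist_coeffs': [-0.0453, 0.0, 0.0, 0.0, 0.0], 'xyz': [0.4925, -0.9377, 1.1241], 'rotation': [0.3722, -0.0112, -0.0341, 0.9274]}
wrist {'fx': 305.6137, 'fy': 305.6137, 'cx': 257.1098, 'cy': 190.0764, 'dist_coeffs': [-0.008, 0.0, 0.0, 0.0, 0.0], 'xyz': [0.276, -0.5654, 0.3735], 'rotation': [-0.1163, 0.0832, -0.5713, 0.8082]}
```

Run:
```python
import cv2
for n in("top","side"):
    cv2.imwrite(f"pics/{n}0b.png",cv2.resize(cv2.imread(f"pics/{n}0.png"),(800,600),interpolation=cv2.INTER_CUBIC))
```

```text
(no output)
```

View pics/top0b.png

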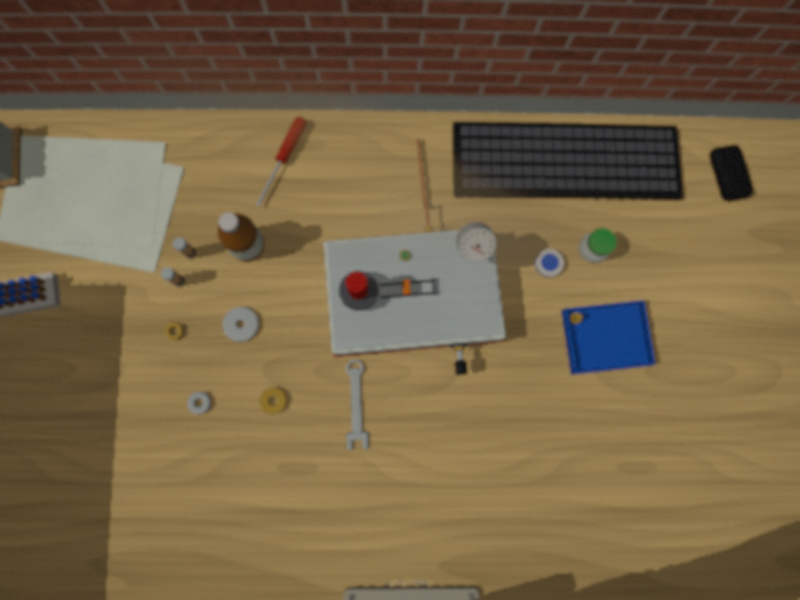

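View pics/side0b.png

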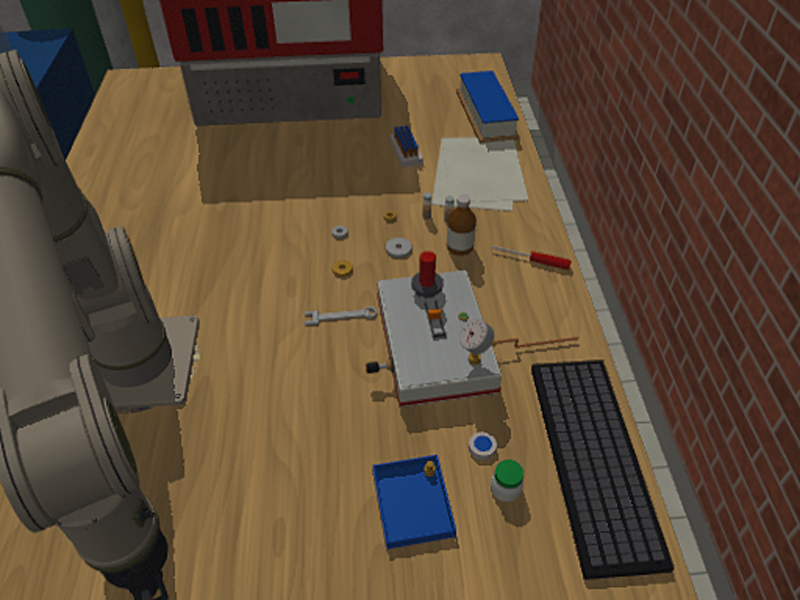

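The top view (800×600) shows four rings at (241,324), (273,401), (199,403) and (175,331). The cap is at (357,285), the lock grip at (406,287), the knob at (460,366) and the tray at about (608,337). The side view agrees with this.

```bash
cat > h.py <<'E'
import numpy as np, cv2
from scipy.spatial.transform import Rotation as R
from workcell import manip, cams
def ray(p,uv):
    K=np.array([[p["fx"],0,p["cx"]],[0,p["fy"],p["cy"]],[0,0,1.]])
    x=cv2.undistortPoints(np.array(uv,float).reshape(-1,1,2),K,np.array(p["dist_coeffs"])).reshape(-1,2)
    d=np.c_[x[:,0],-x[:,1],-np.ones(len(x))]
    return np.array(p["xyz"]),R.from_quat(p["rotation"]).apply(d)
def plane(p,uv,z):
    o,d=ray(p,uv); return o+d*((z-o[2])/d[:,2])[:,None]
def proj(p,X):
    c=R.from_quat(p["rotation"]).inv().apply(np.atleast_2d(X)-np.array(p["xyz"]))
    K=np.array([[p["fx"],0,p["cx"]],[0,p["fy"],p["cy"]],[0,0,1.]])
    c=c*[1,-1,-1]
    return cv2.projectPoints(c,np.zeros(3),np.zeros(3),K,np.array(p["dist_coeffs"]))[0].reshape(-1,2)
def tri(p1,a,p2,b):
    o1,d1=ray(p1,[a]);o2,d2=ray(p2,[b]);d1=d1[0];d2=d2[0]
    t=np.linalg.lstsq(np.c_[d1,-d2],o2-o1,rcond=None)[0]
    return (o1+t[0]*d1+o2+t[1]*d2)/2, np.linalg.norm(o1+t[0]*d1-o2-t[1]*d2)
def shot(n,f=None):
    p=cams.camera_params(n); im=cams.camera(n)[:,:,::-1].copy()
    if f: cv2.imwrite("pics/"+f,im)
    return p,im
def big(im,lo,hi,rect=None):
    m=cv2.inRange(cv2.cvtColor(im,cv2.COLOR_BGR2HSV),lo,hi)
    if rect: q=np.zeros_like(m);a,b,c,d=rect;q[b:d,a:c]=m[b:d,a:c];m=q
    cs=cv2.findContours(m,cv2.RETR_EXTERNAL,cv2.CHAIN_APPROX_NONE)[0]
    return sorted(cs,key=cv2.contourArea,reverse=True)
def rel(X,yaw=None):
    """shift in tool axes from the measured tool pose to TCP point X, and tool x-axis heading"""
    o=manip.get_obs();r=R.from_quat(o["ee_rot"]);return r.inv().apply(np.array(X)-o["position"])
def heading():
    r=R.from_quat(manip.get_obs()["ee_rot"]);x=r.apply([1,0,0]);z=r.apply([0,0,1]);return np.degrees(np.arctan2(x[1],x[0])),z
E
python3 - <<'E'
from h import *
s=1.5625
pt=cams.camera_params("top");ps=cams.camera_params("side")
it=cv2.imread("pics/top0.png");i2=cv2.imread("pics/side0.png")
for n,c in dict(a=(241,324),b=(273,401),c=(199,403),d=(175,331)).items():
    x,y=[int(v/s) for v in c]
    for nm,lo,hi in(("grey",(0,0,90),(180,70,255)),("brass",(10,150,60),(35,255,255))):
        cs=big(it,lo,hi,(x-18,y-18,x+19,y+19))
        if cs and cv2.contourArea(cs[0])>20:
            (u,v),r=cv2.minEnclosingCircle(cs[0]);P=plane(pt,[(u,v),(u-r,v),(u+r,v)],.011)
            print(n,nm,P[0].round(4),"diam",np.linalg.norm(P[2]-P[1]).round(4),cv2.contourArea(cs[0]))
# tray
for p,im,nm in((pt,it,"top"),(ps,i2,"side")):
    c=big(im,(105,120,60),(130,255,255),(345,180,430,250) if nm=="top" else (230,285,300,360))[0]
    q=cv2.approxPolyDP(cv2.convexHull(c),4,True).reshape(-1,2);P=plane(p,q,.025);print(nm,"tray",q.tolist(),P.round(3).tolist(),P.mean(0).round(4))
# tester top
c=big(it,(0,0,110),(180,50,255),(200,140,330,232))[0]
q=cv2.approxPolyDP(cv2.convexHull(c),5,True).reshape(-1,2);print("tester",q.tolist(),plane(pt,q,.07).round(3).tolist())
def cen(im,lo,hi,rect):
    c=big(im,lo,hi,rect)[0];M=cv2.moments(c);return (M["m10"]/M["m00"],M["m01"]/M["m00"])
og=((8,180,120),(18,255,255))
a=cen(it,*og,(250,170,275,200));b=cen(i2,*og,(265,190,295,210));print("grip",a,b,tri(pt,a,ps,b))
bk=((0,0,0),(180,255,45))
a=cen(it,*bk,(285,225,305,243));b=cen(i2,*bk,(230,228,245,242));print("knob",a,b,tri(pt,a,ps,b))
rd=((0,180,90),(6,255,255));c=big(it,*rd,(215,165,245,195))[0];print("cap top",cv2.boundingRect(c)); 
c=big(i2,*rd,(260,155,290,190))[0];print("cap side",cv2.boundingRect(c))
E
```

```text
a grey [0.572 0.309 0.011] diam 0.0667 394.0
b brass [0.4349 0.2448 0.011 ] diam 0.0475 196.5
c grey [0.4313 0.3779 0.011 ] diam 0.0424 152.5
d brass [0.5589 0.4275 0.011 ] diam 0.0323 81.0
top tray [[411, 194], [417, 232], [366, 237], [362, 198]] [[0.612, -0.423, 0.025], [0.503, -0.433, 0.025], [0.489, -0.287, 0.025], [0.599, -0.28, 0.025]] [ 0.5507 -0.3558  0.025 ]
side tray [[279, 291], [291, 343], [248, 350], [239, 298]] [[0.601, -0.283, 0.025], [0.615, -0.439, 0.025], [0.502, -0.45, 0.025], [0.486, -0.297, 0.025]] [ 0.5512 -0.367   0.025 ]
tester [[315, 149], [322, 216], [213, 225], [208, 155], [298, 144]] [[0.728, -0.142, 0.07], [0.542, -0.156, 0.07], [0.517, 0.136, 0.07], [0.709, 0.153, 0.07], [0.742, -0.095, 0.07]]
grip (259.82291666666663, 183.625) (277.2156862745098, 198.72549019607843) (array([0.6247707 , 0.01182289, 0.0920412 ]), np.float64(0.000538449618983817))
knob (294.83660130718954, 234.60130718954247) (238.22043010752688, 235.03225806451613) (array([ 0.49407112, -0.08557084,  0.04162229]), np.float64(0.00015105154601660495))
cap top (222, 175, 13, 13)
cap side (269, 161, 10, 7)
```

Rings 64, 48, 40 and 32 are present and 56 is absent. The tester is yawed about 5°, which puts the spindle near (0.618, 0.092). I'll move above it now.

Request:
move_arm --pt "0 0 0 -0.03 -0.03 -0.07 0.06" --pt "0 0 0 -0.06 -0.07 -0.07 0.06" --pt "0 0 0 -0.09 -0.11 -0.07 0.06" --pt "0 0 0 -0.12 -0.15 -0.07 0.06" --pt "0 0 0 -0.15 -0.18 -0.07 0.06" --pt "0 0 0 -0.18 -0.22 -0.07 0.06" --pt "0 0 0 -0.21 -0.26 -0.07 0.06" --pt "0 0 0 -0.25 -0.3 -0.07 0.06" --pt "0 0 0 -0.25 -0.3 -0.07 0.06" --pt "0 0 0 -0.25 -0.3 -0.07 0.06" --grip_force 40

```text
clock: 1.15
position: [0.4094, -0.2503, 0.3015]
ee_rot: [0.818, -0.575, 0.0, -0.0]
ft_force: [0.2, -0.3, 0.4]
grip_width: 0.703
```

Request:
move_arm --pt "0 0 2 -0.03 -0.035 0 0.06" --pt "0 0 4 -0.06 -0.07 0 0.06" --pt "0 0 6 -0.09 -0.11 0 0.06" --pt "0 0 8 -0.12 -0.15 0 0.06" --pt "0 0 10 -0.15 -0.18 0 0.06" --pt "0 0 12 -0.18 -0.22 0 0.06" --pt "0 0 14 -0.21 -0.26 0 0.06" --pt "0 0 14.4 -0.255 -0.313 0 0.06" --pt "0 0 14.4 -0.255 -0.313 0 0.06" --pt "0 0 14.4 -0.255 -0.313 0 0.06"

```text
clock: 2.15
position: [0.6185, 0.0936, 0.2999]
ee_rot: [0.739, -0.674, -0.001, 0.0]
ft_force: [0.0, 0.4, 0.1]
grip_width: 0.703
```

Run:
```python
from h import *
p,im=shot("wrist","w1.png");o=manip.get_obs();print(o["clock"],o["position"].round(4),heading(),o["grip_width"],p["xyz"])
for n,c in dict(tr=(.1,-.15,.07),spbase=(0,.095,.1),capT=(0,.095,.172)).items():pass
cv2.imwrite("pics/w1b.png",cv2.resize(im,(768,576)))
```

```text
2.2 [0.6183 0.0913 0.3002] (np.float64(-84.86338109957084), array([-1.59873224e-03,  1.09754059e-04, -9.99998716e-01])) 0.6999218795231954 [0.69035074 0.09963004 0.44259994]
```

View pics/w1b.png

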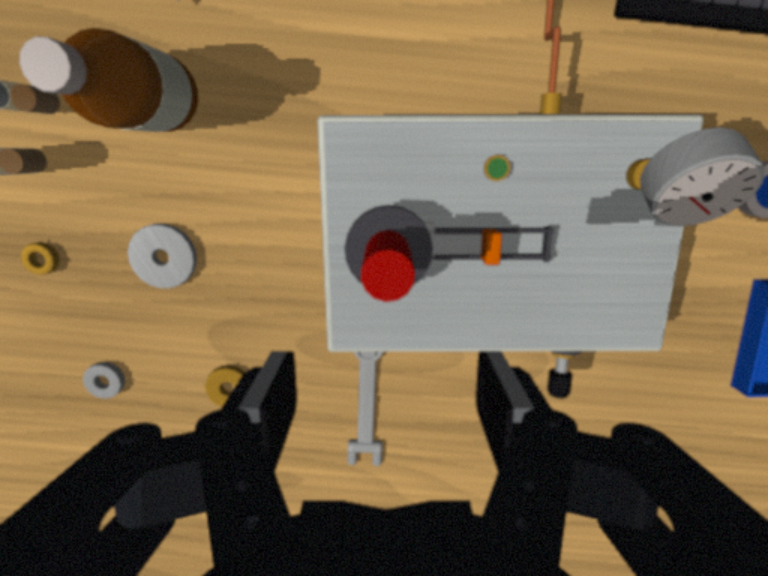

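The wrist view (1.5×) shows the cap top at (388,275), the carrier at (388,247), the grip at (492,247) and the knob at (560,380). All four rings are visible, at (161,256), (104,380), (40,258) and (227,385). Next I'll measure from it.

```bash
cat >> h.py <<'E'
def circ(p,c,z):
    P=plane(p,cv2.convexHull(c).reshape(-1,2)+0.0,z)
    (x,y),r=cv2.minEnclosingCircle(P[:,:2].astype(np.float32)); 
    A=np.c_[2*P[:,:2],np.ones(len(P))];s=np.linalg.lstsq(A,(P[:,:2]**2).sum(1),rcond=None)[0]
    return s[:2].round(4),round(2e3*np.sqrt(s[2]+s[0]**2+s[1]**2),1)
E
python3 - <<'E'
from h import *
im=cv2.imread("pics/w1.png")
p=cams.camera_params("wrist")
cap=big(im,(0,180,70),(8,255,255),(220,140,300,215))[0]
# top face only: brighter red
hsv=cv2.cvtColor(im,cv2.COLOR_BGR2HSV);print("capV",hsv[183,259],hsv[160,259],"carrier",hsv[150,237],"case",hsv[200,300],"grip",hsv[168,328])
ct=big(im,(0,180,190),(8,255,255),(220,140,300,215))[0];print("captop",circ(p,ct,.172),cv2.contourArea(ct))
cr=big(im,(0,0,30),(180,120,115),(225,132,292,195));print("carrier",circ(p,cr[0],.1))
for n,x,y,k in(("64",107,171,0),("40",69,253,0),("32",26,172,1),("48",151,257,1)):
    lo,hi=((0,0,90),(180,70,255)) if not k else ((12,150,60),(32,255,255))
    cs=big(im,lo,hi,(max(x-28,0),y-28,x+28,y+28));c=cs[0];print(n,circ(p,c,.011),cv2.contourArea(c))
c=big(im,(0,0,110),(180,60,255),(205,70,475,240))[0]
q=cv2.approxPolyDP(cv2.convexHull(c),5,True).reshape(-1,2);print("tester",q.tolist(),plane(p,q,.07).round(4).tolist())
c=big(im,(8,180,200),(18,255,255),(310,140,345,190))[0];q=cv2.boxPoints(cv2.minAreaRect(c));print("grip top?",q.round(1).tolist(),plane(p,q,.096).round(4).tolist())
c=big(im,(0,0,0),(180,255,45),(360,240,390,270))[0];x,y,w,h=cv2.boundingRect(c);print("knob",(x,y,w,h),plane(p,[(x+w/2,y),(x+w/2,y+h)],.045).round(4).tolist())
E
```

```text
capV [  1 253 150] [178 255  59] carrier [128  14  72] case [ 60   6 158] grip [ 15 255 197]Traceback (most recent call last):
  File "<stdin>", line 7, in <module>
IndexError: list index out of range
```

Run:
```python
from h import *
im=cv2.imread("pics/w1.png")
p=cams.camera_params("wrist")
ct=big(im,(0,180,120),(8,255,255),(220,140,300,215))[0];print("captop",circ(p,ct,.172),cv2.contourArea(ct),cv2.boundingRect(ct))
cr=big(im,(0,0,30),(180,120,115),(225,132,290,195));c=cr[0];print("carrier",circ(p,c,.1),cv2.boundingRect(c))
for n,x,y,k in(("64",107,171,0),("40",69,253,0),("32",26,172,1),("48",151,257,1)):
    lo,hi=((0,0,90),(180,70,255)) if not k else ((12,150,60),(32,255,255))
    cs=big(im,lo,hi,(max(x-28,0),y-28,x+28,y+28));c=cs[0];print(n,circ(p,c,.011),cv2.contourArea(c))
c=big(im,(0,0,110),(180,60,255),(205,70,475,240))[0]
q=cv2.approxPolyDP(cv2.convexHull(c),5,True).reshape(-1,2);print("tester",q.tolist(),plane(p,q,.07).round(4).tolist())
c=big(im,(8,180,150),(18,255,255),(310,140,345,190))[0];q=cv2.boxPoints(cv2.minAreaRect(c));print("grip top?",q.round(1).tolist(),plane(p,q,.096).round(4).tolist())
c=big(im,(0,0,0),(180,255,45),(360,240,390,270))[0];x,y,w,h=cv2.boundingRect(c);print("knob",(x,y,w,h),plane(p,[(x+w/2,y),(x+w/2,y+h)],.045).round(4).tolist())
```

```text
captop (array([0.6165, 0.0902]), np.float64(31.6)) 856.5 (241, 167, 35, 33)
carrier (array([0.6204, 0.084 ]), np.float64(74.8)) (230, 134, 60, 55)
64 (array([0.5714, 0.306 ]), np.float64(63.4)) 1413.5
40 (array([0.4304, 0.3749]), np.float64(39.3)) 408.0
32 (array([0.5591, 0.4231]), np.float64(35.9)) 379.0
48 (array([0.4364, 0.2435]), np.float64(47.4)) 375.5
tester [[474, 86], [474, 127], [439, 233], [251, 239], [219, 233], [212, 78], [465, 76]] [[0.7279, -0.1517, 0.07], [0.6821, -0.1653, 0.07], [0.5421, -0.1589, 0.07], [0.5111, 0.0897, 0.07], [0.516, 0.1328, 0.07], [0.7089, 0.1514, 0.07], [0.7376, -0.1382, 0.07]]
grip top? [[322.6000061035156, 174.8000030517578], [325.1000061035156, 155.0], [334.20001220703125, 156.1999969482422], [331.79998779296875, 176.0]] [[0.6128, 0.0138, 0.096], [0.6362, 0.0145, 0.096], [0.6358, 0.0039, 0.096], [0.6124, 0.003, 0.096]]
knob (366, 247, 15, 18) [[0.5023, -0.0875, 0.045], [0.4735, -0.0933, 0.045]]
```

Request:
move_arm --pt "0 0 0 0.001 0.002 0.03 0.06" --pt "0 0 0 0.001 0.002 0.06 0.06" --pt "0 0 0 0.001 0.002 0.09 0.06" --pt "0 0 0 0.001 0.002 0.12 0.06" --pt "0 0 0 0.001 0.002 0.145 0.06" --pt "0 0 0 0.001 0.002 0.16 0.06" --pt "0 0 0 0.001 0.002 0.169 0.06" --pt "0 0 0 0.001 0.002 0.169 0.06" --pt "0 0 0 0.001 0.002 0.169 0.025" --pt "0 0 0 0.001 0.002 0.169 0.025" --grip_force 25

```text
clock: 3.2
position: [0.6168, 0.0902, 0.1337]
ee_rot: [0.738, -0.675, 0.001, -0.001]
ft_force: [0.5, -2.0, 4.3]
grip_width: 0.393
```

Request:
move_arm --pt "0 0 0 0 0 0 0.025" --pt "0 0 0 0 0 0 0.025" --pt "0 0 0 0 0 0 0.025" --pt "0 0 0 0 0 0 0.025"

```text
clock: 3.6
position: [0.6168, 0.0901, 0.1337]
ee_rot: [0.738, -0.675, 0.001, -0.001]
ft_force: [-1.3, -0.4, 6.0]
grip_width: 0.396
```

Request:
move_arm --pt "0 0 0 0 0 -0.01 0.025" --pt "0 0 0 0 0 -0.03 0.025" --pt "0 0 0 0 0 -0.05 0.025" --pt "0 0 0 0 0 -0.075 0.025" --pt "0 0 0 0 0 -0.1 0.025" --pt "0 0 0 0 0 -0.125 0.025" --pt "0 0 0 0 0 -0.15 0.025" --pt "0 0 0 0 0 -0.15 0.025"

```text
clock: 4.4
position: [0.6172, 0.0908, 0.2868]
ee_rot: [0.738, -0.675, 0.002, -0.002]
ft_force: [0.7, 0.3, 0.2]
grip_width: 0.395
```

Request:
move_arm --pt "0 0 0 0.03 0.01 0 0.025" --pt "0 0 0 0.08 0.02 0 0.025" --pt "0 0 0 0.128 0.03 0 0.025" --pt "0 0 0 0.176 0.042 0 0.025" --pt "0 0 0 0.224 0.054 0 0.025" --pt "0 0 0 0.272 0.065 0 0.025" --pt "0 0 0 0.32 0.077 0 0.025" --pt "0 0 0 0.365 0.088 0 0.025" --pt "0 0 0 0.41 0.1 0 0.025" --pt "0 0 0 0.45 0.11 0 0.025"

```text
clock: 5.4
position: [0.5451, -0.3704, 0.2821]
ee_rot: [0.737, -0.676, -0.0, 0.0]
ft_force: [0.2, -0.4, -0.9]
grip_width: 0.397
```

Run:
```python
from h import *
o=manip.get_obs();print(o["clock"],o["position"].round(4),heading()[0],o["ft_force"].round(1),o["grip_width"])
pw,iw=shot("wrist","w2.png");pt,it=shot("top","t2.png")
P=plane(pt,big(it,(105,120,60),(130,255,255),(345,180,430,250))[0].reshape(-1,2),.025);print(cv2.minAreaRect(P[:,:2].astype(np.float32)))
# carrier from top (cap gone)
c=big(it,(0,0,0),(180,255,100),(212,165,250,200))
P=circ(pt,c[0],.1);print("carrier",P)
cv2.imwrite("pics/c2.png",np.hstack([cv2.resize(iw,(400,300)),cv2.resize(it[130:250,200:360],(400,300))]))
```

```text
5.4 [ 0.5451 -0.3704  0.2821] -84.98853567093192 [ 0.2 -0.4 -0.9] 0.39714623884038613
((0.5503250956535339, -0.35557717084884644), (0.11501353234052658, 0.1525290608406067), 6.422190189361572)
carrier (array([0.6183, 0.0827]), np.float64(78.8))
```

View pics/c2.png

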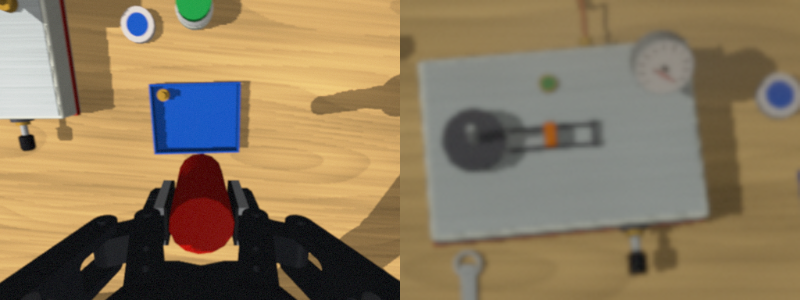

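The right half of the picture shows the spindle bare, and the left half shows the cap in the jaws above the tray. The fitting is at the tray's far-left corner, well clear. I'll lower the cap.

Request:
move_arm --pt "0 0 0 0 0 0.03 0.025" --pt "0 0 0 0 0 0.07 0.025" --pt "0 0 0 0 0 0.11 0.025" --pt "0 0 0 0 0 0.15 0.025" --pt "0 0 0 0 0 0.19 0.025" --pt "0 0 0 0 0 0.22 0.025" --pt "0 0 0 0 0 0.232 0.025" --pt "0 0 0 0 0 0.236 0.025" --pt "0 0 0 0 0 0.239 0.025" --pt "0 0 0 0 0 0.239 0.025"

```text
clock: 6.5
position: [0.5471, -0.3684, 0.0448]
ee_rot: [0.738, -0.675, 0.001, -0.0]
ft_force: [-0.1, -0.4, -0.1]
grip_width: 0.398
```

Request:
move_arm --pt "0 0 0 0 0 0.001 0.025" --pt "0 0 0 0 0 0.002 0.025" --pt "0 0 0 0 0 0.003 0.025" --pt "0 0 0 0 0 0.003 0.025"

```text
clock: 6.9
position: [0.5462, -0.368, 0.0404]
ee_rot: [0.738, -0.675, 0.0, 0.0]
ft_force: [-0.2, -0.5, -1.1]
grip_width: 0.394
```

Request:
move_arm --pt "0 0 0 0 0 0.001 0.025" --pt "0 0 0 0 0 0.002 0.025" --pt "0 0 0 0 0 0.003 0.025" --pt "0 0 0 0 0 0.003 0.025"

```text
clock: 7.3
position: [0.5464, -0.368, 0.0377]
ee_rot: [0.738, -0.675, 0.0, -0.0]
ft_force: [-0.3, 1.3, 3.3]
grip_width: 0.396
```

Request:
move_arm --pt "0 0 0 0 0 0 0.045" --pt "0 0 0 0 0 0 0.06" --pt "0 0 0 0 0 0 0.06" --pt "0 0 0 0 0 -0.03 0.06" --pt "0 0 0 0 0 -0.07 0.06" --pt "0 0 0 0 0 -0.11 0.06" --pt "0 0 0 0 0 -0.15 0.06" --pt "0 0 0 0 0 -0.19 0.06" --pt "0 0 0 0 0 -0.23 0.06" --pt "0 0 0 0 0 -0.242 0.06"

```text
clock: 8.3
position: [0.5475, -0.3684, 0.2845]
ee_rot: [0.738, -0.675, 0.003, -0.001]
ft_force: [-0.5, 0.8, -0.1]
grip_width: 0.703
```

Run:
```python
from h import *
o=manip.get_obs();print(o["clock"],o["position"].round(4),o["ft_force"].round(1),o["joint_pos"].round(2))
pw,iw=shot("wrist","w3.png");ps,is_=shot("side","s3.png");pt=cams.camera_params("top")
print("bottle top",plane(pt,[(229/1.5625,220/1.5625)],.15), tri(pt,(229/1.5625,220/1.5625),ps,(463/1.5625,202/1.5625)))
cv2.imwrite("pics/c3.png",np.hstack([cv2.resize(iw,(400,300)),cv2.resize(is_[200:384,160:405],(400,300))]))
```

```text
8.3 [ 0.5475 -0.3684  0.2845] [-0.5  0.8 -0.1] [ 0.84  0.42 -0.45  1.26  0.18  1.49 -1.07]
bottle top [[0.7227394  0.30239875 0.15      ]] (array([0.72527529, 0.30592942, 0.13506311]), np.float64(0.00417042871331259))
```

View pics/c3.png

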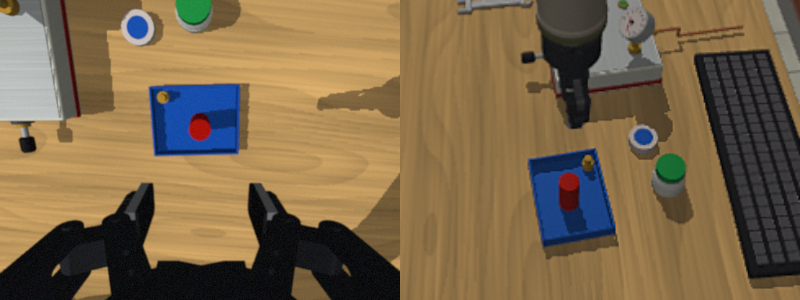

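The cap stands upright in the tray at wrist (200,127), and the fitting is undisturbed. Next is the 64 ring.

Request:
move_arm --pt "0 0 0 -0.03 -0.004 0 0.074" --pt "0 0 0 -0.07 -0.009 0 0.074" --pt "0 0 0 -0.115 -0.014 0 0.074" --pt "0 0 0 -0.16 -0.02 0 0.074" --pt "0 0 0 -0.205 -0.025 0 0.074" --pt "0 0 0 -0.25 -0.031 0 0.074" --pt "0 0 0 -0.295 -0.036 0 0.074" --pt "0 0 0 -0.34 -0.042 0 0.074" --pt "0 0 0 -0.385 -0.047 0 0.074" --pt "0 0 0 -0.42 -0.052 0 0.074"

```text
clock: 9.4
position: [0.5598, 0.0578, 0.2774]
ee_rot: [0.738, -0.674, -0.001, 0.001]
ft_force: [0.5, -0.1, 0.5]
grip_width: 0.867
```

Request:
move_arm --pt "0 0 0 -0.04 -0.005 0 0.074" --pt "0 0 0 -0.08 -0.01 0 0.074" --pt "0 0 0 -0.12 -0.015 0 0.074" --pt "0 0 0 -0.16 -0.02 0 0.074" --pt "0 0 0 -0.2 -0.025 0.02 0.074" --pt "0 0 0 -0.235 -0.029 0.04 0.074" --pt "0 0 0 -0.251 -0.031 0.07 0.074" --pt "0 0 0 -0.251 -0.031 0.1 0.074" --pt "0 0 0 -0.251 -0.031 0.1 0.074" --pt "0 0 0 -0.251 -0.031 0.1 0.074"

```text
clock: 10.4
position: [0.5693, 0.307, 0.1784]
ee_rot: [0.738, -0.675, -0.0, 0.001]
ft_force: [0.7, 0.5, 0.8]
grip_width: 0.864
```

```bash
cat >> h.py <<'E'
def near(p,im,X,kind,z=.011,r=40):
    lo,hi=((0,0,90),(180,70,255)) if kind=="s" else ((12,150,60),(32,255,255))
    u,v=proj(p,[X[0],X[1],z])[0].astype(int)
    cs=big(im,lo,hi,(max(u-r,0),max(v-r,0),u+r,v+r))
    return (circ(p,cs[0],z),(u,v),cv2.contourArea(cs[0])) if cs else None
E
python3 - <<'E'
from h import *
p,im=shot("wrist","w4.png");o=manip.get_obs();print(o["clock"],o["position"].round(4),heading()[0])
print(near(p,im,(.572,.307),"s",r=60))
cv2.imwrite("pics/w4b.png",im)
E
```

```text
10.45 [0.57   0.3073 0.1799] -84.97152296372745
((array([0.5712, 0.3091]), np.float64(63.5)), (np.int64(256), np.int64(169)), 2802.0)
```

View pics/w4b.png

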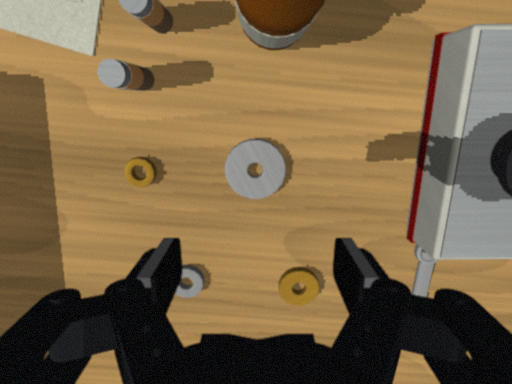

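The 64 ring is at pixel (255,168), which is (0.571, 0.309), and it is centred between the jaws. I'll go down and grasp it.

Request:
move_arm --pt "0 0 0 -0.002 -0.001 0.03 0.074" --pt "0 0 0 -0.002 -0.001 0.07 0.074" --pt "0 0 0 -0.002 -0.001 0.11 0.074" --pt "0 0 0 -0.002 -0.001 0.145 0.074" --pt "0 0 0 -0.002 -0.001 0.165 0.074" --pt "0 0 0 -0.002 -0.001 0.175 0.074" --pt "0 0 0 -0.002 -0.001 0.18 0.074" --pt "0 0 0 -0.002 -0.001 0.182 0.074" --pt "0 0 0 -0.002 -0.001 0.182 0.074" --pt "0 0 0 -0.002 -0.001 0.182 0.074"

```text
clock: 11.45
position: [0.5711, 0.3101, -0.0015]
ee_rot: [0.738, -0.675, 0.0, -0.001]
ft_force: [0.8, 0.3, 0.1]
grip_width: 0.863
```

Request:
move_arm --pt "0 0 0 0 0 0.001 0.074" --pt "0 0 0 0 0 0.002 0.06" --pt "0 0 0 0 0 0.002 0.055" --pt "0 0 0 0 0 0.002 0.055" --pt "0 0 0 0 0 0.002 0.055" --pt "0 0 0 0 0 0.002 0.055" --pt "0 0 0 0 0 0.002 0.055" --grip_force 50

```text
clock: 12.15
position: [0.5709, 0.31, -0.0034]
ee_rot: [0.738, -0.675, 0.0, -0.0]
ft_force: [-2.0, -2.9, 10.1]
grip_width: 0.721
```

Request:
move_arm --pt "0 0 0 0 0 -0.01 0.055" --pt "0 0 0 0 0 -0.03 0.055" --pt "0 0 0 0 0 -0.06 0.055" --pt "0 0 0 0 0 -0.1 0.055" --pt "0 0 0 0 0 -0.1 0.055"

```text
clock: 12.65
position: [0.5727, 0.3118, 0.1014]
ee_rot: [0.738, -0.675, 0.001, -0.004]
ft_force: [1.6, 1.1, -2.1]
grip_width: 0.719
```

Run:
```python
from h import *
p,im=shot("wrist","w5.png");ps,si=shot("side","s5.png");o=manip.get_obs();print(o["clock"],o["position"].round(4),o["ft_force"].round(1),o["grip_width"])
cv2.imwrite("pics/c5.png",np.hstack([cv2.resize(im[180:384,110:402],(430,300)),cv2.resize(si[90:240,180:380],(400,300),interpolation=cv2.INTER_CUBIC)[:, :370]]))
```

```text
12.75 [0.5708 0.31   0.0963] [-0.2 -0.4 -2.5] 0.720406649167558
```

View pics/c5.png

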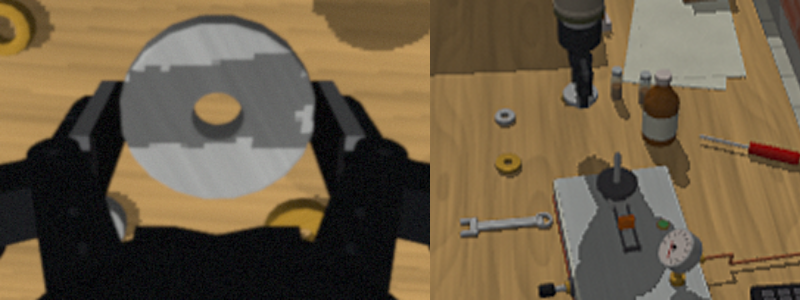

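The ring is held flat, and the weight reading of 2.5 N matches 260 g. I'll check where its centre lies relative to the TCP.

Run:
```python
from h import *
im=cv2.imread("pics/w5.png");p=cams.camera_params("wrist")
o=manip.get_obs()
g=cv2.cvtColor(im,cv2.COLOR_BGR2HSV)
# outer edge: rays above & below from ring-centre; use mask of grey with V>70
m=cv2.inRange(g,(0,0,62),(180,60,255))
m[:188]=0;m[340:]=0;m[:,:190]=0;m[:,325:]=0
m=cv2.morphologyEx(m,cv2.MORPH_OPEN,np.ones((3,3)))
c=max(cv2.findContours(m,cv2.RETR_EXTERNAL,cv2.CHAIN_APPROX_NONE)[0],key=cv2.contourArea)
print(cv2.boundingRect(c))
z=.1107
w=plane(p,c.reshape(-1,2),z)
t=R.from_quat(o["ee_rot"]).inv().apply(w-o["position"])
# robust circle from lower/upper arcs
from scipy.optimize import least_squares
f=least_squares(lambda q:np.hypot(t[:,0]-q[0],t[:,1]-q[1])-q[2],[0,0,.032],loss="soft_l1",f_scale=.001)
print("ring centre in tool xy",f.x.round(4),"z",t[:,2].mean().round(4),o["position"].round(4))
# bore: brownish blob in the middle
cb=big(im,(8,60,60),(30,255,255),(240,235,275,280))[0];print("bore px",cv2.boundingRect(cb))
x,y,ww,h=cv2.boundingRect(cb)
```

```text
(191, 191, 133, 124)
ring centre in tool xy [ 0.0002 -0.0011  0.0313] z -0.0144 [0.5708 0.31   0.0963]
bore px (241, 243, 33, 23)
```

Request:
move_arm --pt "0 0 0 0 0 -0.03 0.055" --pt "0 0 0 0 0 -0.07 0.055" --pt "0 0 0 0 0 -0.11 0.055" --pt "0 0 0 0 0 -0.15 0.055" --pt "0 0 0 0 0 -0.19 0.055" --pt "0 0 0 0.03 -0.004 -0.204 0.055" --pt "0 0 0 0.06 -0.008 -0.204 0.055" --pt "0 0 0 0.1 -0.013 -0.204 0.055" --pt "0 0 0 0.14 -0.018 -0.204 0.055" --pt "0 0 0 0.17 -0.022 -0.204 0.055"

```text
clock: 13.75
position: [0.6076, 0.1389, 0.2975]
ee_rot: [0.737, -0.676, -0.0, 0.001]
ft_force: [-0.1, -0.5, -2.3]
grip_width: 0.723
```

Request:
move_arm --pt "0 0 0 0.025 -0.003 0 0.055" --pt "0 0 0 0.045 -0.005 0 0.055" --pt "0 0 0 0.052 -0.005 0 0.055" --pt "0 0 0 0.052 -0.005 0 0.055" --pt "0 0 0 0.052 -0.005 0 0.055"

```text
clock: 14.25
position: [0.6164, 0.0925, 0.2988]
ee_rot: [0.738, -0.675, -0.001, 0.0]
ft_force: [0.6, -0.1, -2.4]
grip_width: 0.721
```

Run:
```python
from h import *
p,im=shot("wrist","w6.png");o=manip.get_obs();print(o["clock"],o["position"].round(4),o["ft_force"].round(1),heading()[0])
print(proj(p,[[.618,.0915,.1],[.618,.0915,.162]]).round(0))
cv2.imwrite("pics/w6b.png",cv2.resize(im[100:300,170:380],(630,600),interpolation=cv2.INTER_CUBIC))
```

```text
14.3 [0.6165 0.0929 0.299 ] [-0.5  0.1 -1.6] -84.80542763706322
[[258. 164.]
 [258. 178.]]
```

View pics/w6b.png

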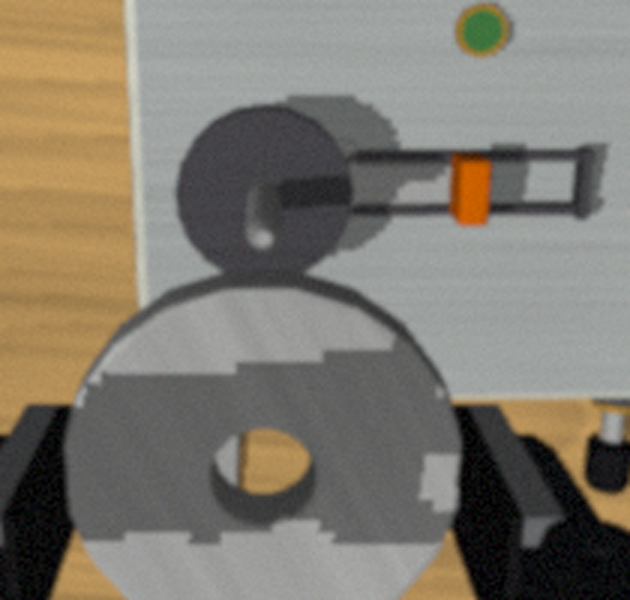

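The carrier centre is at full-frame (258.3,164.5) and the tip at (257.2,179.8). Both match the prediction of spindle (0.618, 0.0915). Now for the exact offset.

Run:
```python
from h import *
p=cams.camera_params("wrist");o=manip.get_obs()
a=plane(p,[(258.3,164.5)],.1)[0];b=plane(p,[(257.2,179.5)],.161)[0];print(a,b)
im=cv2.imread("pics/w6.png");g=cv2.cvtColor(im,cv2.COLOR_BGR2GRAY)
r=R.from_quat(o["ee_rot"]).inv()
for q in(a,b):print("tool offset",r.apply(q-o["position"]).round(4))
# held ring's bore top edge centre in this picture at top face z=TCP z+.0144
c=np.array([(170+263/3,100+464/3)]);print("bore",r.apply(plane(p,c,o["position"][2]+.0144-0)[0]-o["position"]).round(4))
```

```text
[0.61775567 0.09156106 0.1       ] [0.61579832 0.09259066 0.161     ]
tool offset [ 0.0015 -0.0013  0.199 ]
tool offset [0.0003 0.0006 0.138 ]
bore [ 0.0005 -0.0024 -0.0144]
```

Request:
move_arm --pt "0 0 0 0.001 0.001 0.02 0.055" --pt "0 0 0 0.001 0.001 0.05 0.055" --pt "0 0 0 0.001 0.001 0.08 0.055" --pt "0 0 0 0.001 0.001 0.105 0.055" --pt "0 0 0 0.001 0.001 0.12 0.055" --pt "0 0 0 0.001 0.001 0.13 0.055" --pt "0 0 0 0.001 0.001 0.138 0.055" --pt "0 0 0 0.001 0.001 0.144 0.055" --pt "0 0 0 0.001 0.001 0.15 0.055" --pt "0 0 0 0.001 0.001 0.15 0.055"

```text
clock: 15.3
position: [0.616, 0.0901, 0.1489]
ee_rot: [0.738, -0.675, -0.0, 0.0]
ft_force: [-0.0, 0.0, -2.3]
grip_width: 0.72
```

Request:
move_arm --pt "0 0 0 0 0 0.003 0.055" --pt "0 0 0 0 0 0.006 0.055" --pt "0 0 0 0 0 0.01 0.055" --pt "0 0 0 0 0 0.01 0.055" --pt "0 0 0 0 0 0.01 0.055"

```text
clock: 15.8
position: [0.616, 0.0901, 0.1392]
ee_rot: [0.738, -0.675, -0.0, 0.0]
ft_force: [-0.1, 2.0, -2.5]
grip_width: 0.714
```

Request:
move_arm --pt "0 0 0 -0.001 0 0 0.055" --pt "0 0 0 -0.0015 0 0 0.055" --pt "0 0 0 -0.0015 0 0.005 0.055" --pt "0 0 0 -0.0015 0 0.01 0.055" --pt "0 0 0 -0.0015 0 0.015 0.055" --pt "0 0 0 -0.0015 0 0.02 0.055" --pt "0 0 0 -0.0015 0 0.02 0.055"

```text
clock: 16.5
position: [0.6154, 0.0913, 0.1182]
ee_rot: [0.738, -0.675, -0.0, 0.001]
ft_force: [0.3, -0.8, -1.6]
grip_width: 0.721
```

Request:
move_arm --pt "0 0 0 0 0 0.006 0.055" --pt "0 0 0 0 0 0.012 0.055" --pt "0 0 0 0 0 0.016 0.055" --pt "0 0 0 0 0 0.018 0.055" --pt "0 0 0 0 0 0.02 0.055" --pt "0 0 0 0 0 0.021 0.055" --pt "0 0 0 0 0 0.021 0.055"

```text
clock: 17.2
position: [0.616, 0.0915, 0.0983]
ee_rot: [0.738, -0.675, 0.0, -0.0]
ft_force: [0.2, -0.5, -1.4]
grip_width: 0.717
```

Request:
move_arm --pt "0 0 0 0 0 0.001 0.055" --pt "0 0 0 0 0 0.0015 0.055" --pt "0 0 0 0 0 0.0015 0.065" --pt "0 0 0 0 0 0.0015 0.074" --pt "0 0 0 0 0 0.0015 0.074" --pt "0 0 0 0 0 -0.01 0.074" --pt "0 0 0 0 0 -0.04 0.074" --pt "0 0 0 0 0 -0.08 0.074" --pt "0 0 0 0 0 -0.12 0.074" --pt "0 0 0 0 0 -0.16 0.074"

```text
clock: 18.2
position: [0.6157, 0.0916, 0.2611]
ee_rot: [0.738, -0.675, 0.0, -0.0]
ft_force: [-0.1, 0.4, 0.3]
grip_width: 0.863
```

Request:
move_arm --pt "0 0 0 -0.01 0.01 -0.03 0.074" --pt "0 0 0 -0.03 0.03 -0.04 0.074" --pt "0 0 0 -0.06 0.06 -0.04 0.074" --pt "0 0 0 -0.09 0.09 -0.04 0.06" --pt "0 0 0 -0.12 0.12 -0.04 0.06" --pt "0 0 0 -0.145 0.145 0 0.06" --pt "0 0 0 -0.167 0.166 0.04 0.06" --pt "0 0 0 -0.167 0.166 0.08 0.06" --pt "0 0 0 -0.167 0.166 0.08 0.06" --pt "0 0 0 -0.167 0.166 0.08 0.06"

```text
clock: 19.2
position: [0.4363, 0.2431, 0.1797]
ee_rot: [0.738, -0.675, 0.0, -0.0]
ft_force: [0.6, -0.1, 0.5]
grip_width: 0.699
```

Run:
```python
from h import *
p,im=shot("wrist","w7.png");o=manip.get_obs();print(o["clock"],o["position"].round(4),heading()[0],o["ft_force"].round(1))
P=near(p,im,(.4355,.244),"b",r=50);print(P)
X=np.r_[P[0][0],-.004];print("shift",rel(X).round(4))
pt,it=shot("top","t7.png");print(near(pt,it,(.4355,.244),"b",r=20),near(pt,it,(.431,.376),"s",r=20),near(pt,it,(.559,.425),"b",r=20))
sc,ic=shot("side","s7.png")
cv2.imwrite("pics/c7.png",np.hstack([cv2.resize(im,(400,300)),cv2.resize(ic[90:240,180:380],(400,300),interpolation=cv2.INTER_CUBIC)]))
```

```text
19.25 [0.4372 0.2434 0.1806] -84.97692998273972 [1.  0.5 0.7]
((array([0.4344, 0.2457]), np.float64(47.7)), (np.int64(255), np.int64(172)), 1536.5)
shift [-0.0024  0.003   0.1846]
((array([0.4282, 0.2413]), np.float64(30.7)), (np.int64(175), np.int64(256)), 56.5) ((array([0.4289, 0.384 ]), np.float64(145.1)), (np.int64(127), np.int64(257)), 1495.0) ((array([0.5618, 0.4352]), np.float64(18.5)), (np.int64(112), np.int64(211)), 9.5)
```

View pics/c7.png

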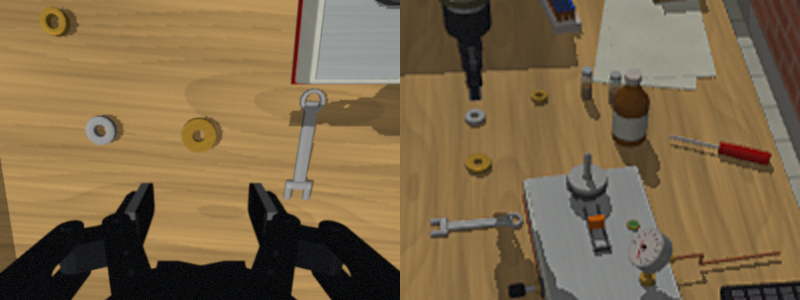

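The 64 ring is seated on the carrier, seen in the side view. The 48 ring is at (0.4344, 0.2457). I'll descend and grasp it.

Request:
move_arm --pt "0 0 0 -0.002 0.003 0.03 0.06" --pt "0 0 0 -0.002 0.003 0.07 0.06" --pt "0 0 0 -0.002 0.003 0.11 0.06" --pt "0 0 0 -0.002 0.003 0.145 0.06" --pt "0 0 0 -0.002 0.003 0.165 0.06" --pt "0 0 0 -0.002 0.003 0.175 0.06" --pt "0 0 0 -0.002 0.003 0.179 0.06" --pt "0 0 0 -0.002 0.003 0.18 0.06" --pt "0 0 0 -0.002 0.003 0.18 0.055" --pt "0 0 0 -0.002 0.003 0.18 0.045"

```text
clock: 20.35
position: [0.4336, 0.2452, -0.0002]
ee_rot: [0.738, -0.675, 0.001, -0.001]
ft_force: [-5.0, -2.5, 14.6]
grip_width: 0.54
```

Request:
move_arm --pt "0 0 0 0 0 0 0.038" --pt "0 0 0 0 0 0 0.038" --pt "0 0 0 0 0 0 0.038" --pt "0 0 0 0 0 0 0.038"

```text
clock: 20.75
position: [0.4336, 0.2452, -0.0]
ee_rot: [0.738, -0.675, 0.001, -0.001]
ft_force: [-3.6, -2.6, 12.0]
grip_width: 0.536
```

Request:
move_arm --pt "0 0 0 0 0 -0.01 0.038" --pt "0 0 0 0 0 -0.04 0.038" --pt "0 0 0 0 0 -0.08 0.038" --pt "0 0 0 0 0 -0.12 0.038" --pt "0 0 0 0 0 -0.16 0.038" --pt "0 0 0 0 0 -0.2 0.038" --pt "0 0 0 0.02 -0.02 -0.24 0.038" --pt "0 0 0 0.05 -0.05 -0.25 0.038" --pt "0 0 0 0.08 -0.08 -0.25 0.038" --pt "0 0 0 0.11 -0.11 -0.25 0.038"

```text
clock: 21.75
position: [0.5531, 0.1439, 0.25]
ee_rot: [0.738, -0.675, 0.001, -0.001]
ft_force: [1.5, 0.4, -0.4]
grip_width: 0.534
```

Request:
move_arm --pt "0 0 0 0.025 -0.024 0 0.038" --pt "0 0 0 0.045 -0.044 0 0.038" --pt "0 0 0 0.059 -0.058 0 0.038" --pt "0 0 0 0.059 -0.058 0 0.038" --pt "0 0 0 0.059 -0.058 0 0.038"

```text
clock: 22.25
position: [0.6146, 0.0918, 0.2488]
ee_rot: [0.738, -0.675, -0.0, -0.0]
ft_force: [-0.7, 0.0, -1.4]
grip_width: 0.529
```

```bash
cat >> h.py <<'E'
def held(p,im,rad,top,kind):
    """centre of the held ring in tool xy from its outline; top = height of its upper face above TCP"""
    from scipy.optimize import least_squares
    o=manip.get_obs();r=R.from_quat(o["ee_rot"])
    u,v=proj(p,o["position"]+[0,0,top])[0].astype(int)
    g=cv2.cvtColor(im,cv2.COLOR_BGR2HSV)
    m=cv2.inRange(g,*(((0,0,62),(180,60,255)) if kind=="s" else ((15,120,50),(35,255,255))))
    k=int(rad*p["fx"]/(p["xyz"][2]-o["position"][2]-top))+8
    q=np.zeros_like(m);q[max(v-k,0):v+k,u-k:u+k]=m[max(v-k,0):v+k,u-k:u+k]
    c=max(cv2.findContours(q,cv2.RETR_EXTERNAL,cv2.CHAIN_APPROX_NONE)[0],key=cv2.contourArea)
    t=r.inv().apply(plane(p,c.reshape(-1,2),o["position"][2]+top)-o["position"])
    f=least_squares(lambda s:np.hypot(t[:,0]-s[0],t[:,1]-s[1])-s[2],[0,0,rad],loss="soft_l1",f_scale=.001)
    return f.x.round(4),cv2.boundingRect(c),(u,v,k)
E
python3 - <<'E'
from h import *
p,im=shot("wrist","w8.png");o=manip.get_obs();print(o["clock"],o["position"].round(4),heading()[0],o["ft_force"].round(1),o["grip_width"])
print(held(p,im,.024,.011,"b"));print("shift to (.6158,.0915)",rel((.6158,.0915,.2)).round(4))
cv2.imwrite("pics/w8b.png",im[150:384,110:402])
E
```

```text
22.3 [0.6143 0.0923 0.2489] -84.86558268277669 [0.2 0.  0.1] 0.5276426037437808
(array([0.0022, 0.0061, 0.0294]), (198, 204, 119, 115), (np.int64(255), np.int64(256), 63))
shift to (.6158,.0915) [ 0.001  -0.0014  0.0489]
```

View pics/w8b.png

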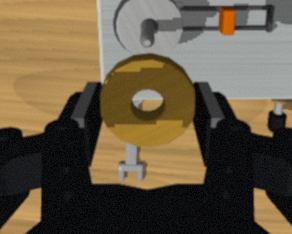

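The 48 ring is held flat and centred between the jaws at (258,254), the same offset as ring 64. I'll lower it onto the spindle.

Request:
move_arm --pt "0 0 0 0.001 -0.0015 0 0.038" --pt "0 0 0 0.001 -0.0015 0.03 0.038" --pt "0 0 0 0.001 -0.0015 0.06 0.038" --pt "0 0 0 0.001 -0.0015 0.078 0.038" --pt "0 0 0 0.001 -0.0015 0.086 0.038" --pt "0 0 0 0.001 -0.0015 0.092 0.038" --pt "0 0 0 0.001 -0.0015 0.097 0.038" --pt "0 0 0 0.001 -0.0015 0.102 0.038" --pt "0 0 0 0.001 -0.0015 0.107 0.038" --pt "0 0 0 0.001 -0.0015 0.107 0.038"

```text
clock: 23.3
position: [0.6163, 0.0904, 0.1409]
ee_rot: [0.738, -0.675, -0.0, 0.0]
ft_force: [-0.1, 0.1, -0.8]
grip_width: 0.532
```

Request:
move_arm --pt "0 0 0 0 0 0.003 0.038" --pt "0 0 0 0 0 0.006 0.038" --pt "0 0 0 0 0 0.006 0.038"

```text
clock: 23.6
position: [0.6164, 0.0904, 0.1349]
ee_rot: [0.738, -0.675, -0.0, 0.0]
ft_force: [0.2, 0.0, -1.2]
grip_width: 0.535
```

Request:
move_arm --pt "0 0 0 -0.0005 0 0.004 0.038" --pt "0 0 0 -0.001 0 0.008 0.038" --pt "0 0 0 -0.001 0 0.012 0.038" --pt "0 0 0 -0.001 0 0.016 0.038" --pt "0 0 0 -0.001 0 0.019 0.038" --pt "0 0 0 -0.001 0 0.021 0.038" --pt "0 0 0 -0.001 0 0.021 0.038"

```text
clock: 24.3
position: [0.6163, 0.0915, 0.114]
ee_rot: [0.738, -0.675, -0.0, 0.0]
ft_force: [0.3, 0.1, -0.8]
grip_width: 0.531
```

Request:
move_arm --pt "0 0 0 0 0 0.001 0.038" --pt "0 0 0 0 0 0.0025 0.038" --pt "0 0 0 0 0 0.0025 0.05" --pt "0 0 0 0 0 0.0025 0.06" --pt "0 0 0 0 0 0.0025 0.06" --pt "0 0 0 0 0 -0.01 0.06" --pt "0 0 0 0 0 -0.04 0.06" --pt "0 0 0 0 0 -0.08 0.06" --pt "0 0 0 0 0 -0.12 0.06" --pt "0 0 0 0 0 -0.15 0.06"

```text
clock: 25.3
position: [0.6167, 0.092, 0.2683]
ee_rot: [0.738, -0.675, 0.001, -0.001]
ft_force: [0.1, -0.4, -0.1]
grip_width: 0.702
```

Request:
move_arm --pt "0 0 0 -0.04 0.02 -0.02 0.052" --pt "0 0 0 -0.08 0.043 -0.02 0.052" --pt "0 0 0 -0.12 0.065 -0.02 0.052" --pt "0 0 0 -0.16 0.086 -0.02 0.052" --pt "0 0 0 -0.2 0.108 -0.02 0.052" --pt "0 0 0 -0.24 0.13 0.02 0.052" --pt "0 0 0 -0.28 0.15 0.06 0.052" --pt "0 0 0 -0.299 0.161 0.085 0.052" --pt "0 0 0 -0.299 0.161 0.085 0.052" --pt "0 0 0 -0.299 0.161 0.085 0.052"

```text
clock: 26.3
position: [0.4288, 0.3758, 0.1794]
ee_rot: [0.738, -0.674, -0.0, 0.0]
ft_force: [-0.0, -0.3, 0.3]
grip_width: 0.611
```

Run:
```python
from h import *
p,im=shot("wrist","w9.png");o=manip.get_obs();print(o["clock"],o["position"].round(4),heading()[0],o["ft_force"].round(1))
for x,k in(((.430,.3755),"s"),((.559,.425),"b")):
    P=near(p,im,x,k,r=35);print(P)
    if P and k=="s":print("shift",rel(np.r_[P[0][0],0]).round(4))
```

```text
26.35 [0.4302 0.3751 0.1803] -84.92340152530636 [0.9 0.3 0.8]
((array([0.4295, 0.3778]), np.float64(39.5)), (np.int64(257), np.int64(170)), 1055.0)
shift [-0.0027  0.0006  0.1803]
((array([0.5568, 0.4289]), np.float64(32.1)), (np.int64(216), np.int64(29)), 994.5)
```

Request:
move_arm --pt "0 0 0 -0.0025 0.001 0.03 0.052" --pt "0 0 0 -0.0025 0.001 0.07 0.052" --pt "0 0 0 -0.0025 0.001 0.11 0.052" --pt "0 0 0 -0.0025 0.001 0.145 0.052" --pt "0 0 0 -0.0025 0.001 0.165 0.052" --pt "0 0 0 -0.0025 0.001 0.173 0.052" --pt "0 0 0 -0.0025 0.001 0.177 0.052" --pt "0 0 0 -0.0025 0.001 0.177 0.052" --pt "0 0 0 -0.0025 0.001 0.177 0.045" --pt "0 0 0 -0.0025 0.001 0.177 0.036"

```text
clock: 27.35
position: [0.4294, 0.3781, 0.0041]
ee_rot: [0.738, -0.675, 0.0, -0.001]
ft_force: [-2.5, -3.4, 10.3]
grip_width: 0.433
```

Request:
move_arm --pt "0 0 0 0 0 0 0.03" --pt "0 0 0 0 0 0 0.03" --pt "0 0 0 0 0 0 0.03" --pt "0 0 0 0 0 0 0.03"

```text
clock: 27.75
position: [0.4294, 0.3781, 0.0042]
ee_rot: [0.738, -0.675, 0.0, -0.001]
ft_force: [-2.6, -1.4, 10.1]
grip_width: 0.433
```

Request:
move_arm --pt "0 0 0 0 0 -0.01 0.03" --pt "0 0 0 0 0 -0.04 0.03" --pt "0 0 0 0 0 -0.08 0.03" --pt "0 0 0 0 0 -0.12 0.03" --pt "0 0 0 0 0 -0.16 0.03" --pt "0 0 0 0.03 -0.016 -0.2 0.03" --pt "0 0 0 0.06 -0.032 -0.24 0.03" --pt "0 0 0 0.09 -0.048 -0.25 0.03" --pt "0 0 0 0.13 -0.07 -0.25 0.03" --pt "0 0 0 0.17 -0.09 -0.25 0.03"

```text
clock: 28.75
position: [0.5339, 0.215, 0.2541]
ee_rot: [0.738, -0.675, 0.001, -0.001]
ft_force: [1.4, -0.2, -1.3]
grip_width: 0.429
```

Request:
move_arm --pt "0 0 0 0.04 -0.021 0 0.03" --pt "0 0 0 0.08 -0.043 0 0.03" --pt "0 0 0 0.11 -0.059 0 0.03" --pt "0 0 0 0.132 -0.071 0 0.03" --pt "0 0 0 0.132 -0.071 0 0.03" --pt "0 0 0 0.132 -0.071 0 0.03"

```text
clock: 29.35
position: [0.6153, 0.0909, 0.2528]
ee_rot: [0.738, -0.675, -0.0, -0.0]
ft_force: [0.3, 0.7, -1.1]
grip_width: 0.429
```

Run:
```python
from h import *
p,im=shot("wrist","w10.png");o=manip.get_obs();print(o["clock"],o["position"].round(4),heading()[0],o["ft_force"].round(1),o["grip_width"])
print("TCP proj",proj(p,o["position"]+[0,0,.007]));print("shift to (.6163,.0912)",rel((.6163,.0912,.2)).round(4))
cv2.imwrite("pics/w10b.png",cv2.resize(im[130:340,150:360],(500,500)))
```

```text
29.4 [0.615  0.092  0.2529] -84.86981960255363 [ 0.6 -0.6 -2. ] 0.4290569728180926
TCP proj [[254.42257978 252.3271013 ]]
shift to (.6163,.0912) [ 0.0009 -0.0012  0.0529]
```

View pics/w10b.png

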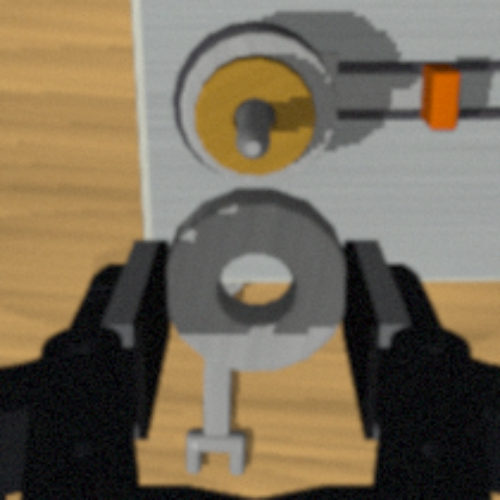

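The 48 ring is seated on the 64, and the 40 ring is held centred at (258,249). Lowering it.

Request:
move_arm --pt "0 0 0 0.0005 -0.001 0 0.03" --pt "0 0 0 0.0005 -0.001 0.03 0.03" --pt "0 0 0 0.0005 -0.001 0.06 0.03" --pt "0 0 0 0.0005 -0.001 0.078 0.03" --pt "0 0 0 0.0005 -0.001 0.086 0.03" --pt "0 0 0 0.0005 -0.001 0.092 0.03" --pt "0 0 0 0.0005 -0.001 0.097 0.03" --pt "0 0 0 0.0005 -0.001 0.102 0.03" --pt "0 0 0 0.0005 -0.001 0.105 0.03" --pt "0 0 0 0.0005 -0.001 0.105 0.03"

```text
clock: 30.4
position: [0.6165, 0.0905, 0.1472]
ee_rot: [0.738, -0.675, -0.0, 0.0]
ft_force: [-0.1, 0.2, -1.5]
grip_width: 0.423
```

Request:
move_arm --pt "0 0 0 0 0 0.003 0.03" --pt "0 0 0 0 0 0.006 0.03" --pt "0 0 0 0 0 0.009 0.03" --pt "0 0 0 0 0 0.009 0.03"

```text
clock: 30.8
position: [0.6163, 0.0904, 0.1377]
ee_rot: [0.738, -0.675, -0.0, 0.0]
ft_force: [0.4, -0.2, -1.0]
grip_width: 0.428
```

Request:
move_arm --pt "0 0 0 -0.0005 0 0.003 0.03" --pt "0 0 0 -0.0008 0 0.006 0.03" --pt "0 0 0 -0.0008 0 0.008 0.03" --pt "0 0 0 -0.0008 0 0.01 0.03" --pt "0 0 0 -0.0008 0 0.01 0.03"

```text
clock: 31.3
position: [0.6163, 0.0913, 0.1279]
ee_rot: [0.738, -0.675, -0.0, 0.0]
ft_force: [-0.2, -0.3, 0.2]
grip_width: 0.43
```

Request:
move_arm --pt "0 0 0 0 0 0.001 0.03" --pt "0 0 0 0 0 0.001 0.04" --pt "0 0 0 0 0 0.001 0.052" --pt "0 0 0 0 0 0.001 0.052" --pt "0 0 0 0 0 -0.01 0.052" --pt "0 0 0 0 0 -0.04 0.052" --pt "0 0 0 0 0 -0.08 0.052" --pt "0 0 0 0 0 -0.12 0.052" --pt "0 0 0 -0.03 0.003 -0.15 0.052" --pt "0 0 0 -0.06 0.005 -0.15 0.052"

```text
clock: 32.3
position: [0.6078, 0.1513, 0.2846]
ee_rot: [0.737, -0.676, 0.002, -0.003]
ft_force: [0.6, 0.9, -0.1]
grip_width: 0.61
```

Request:
move_arm --pt "0 0 0 -0.04 0.004 0 0.046" --pt "0 0 0 -0.08 0.008 0 0.046" --pt "0 0 0 -0.12 0.012 0 0.046" --pt "0 0 0 -0.16 0.016 0 0.046" --pt "0 0 0 -0.2 0.02 0 0.046" --pt "0 0 0 -0.24 0.022 0.03 0.046" --pt "0 0 0 -0.27 0.024 0.06 0.046" --pt "0 0 0 -0.28 0.024 0.09 0.046" --pt "0 0 0 -0.28 0.024 0.098 0.046" --pt "0 0 0 -0.28 0.024 0.098 0.046"

```text
clock: 33.3
position: [0.5577, 0.4264, 0.1799]
ee_rot: [0.738, -0.675, 0.0, 0.001]
ft_force: [0.8, -0.1, 0.4]
grip_width: 0.54
```

Run:
```python
from h import *
p,im=shot("wrist","w11.png");o=manip.get_obs();print(o["clock"],o["position"].round(4),heading()[0],o["ft_force"].round(1))
P=near(p,im,(.557,.428),"b",r=32);print(P);print("shift",rel(np.r_[P[0][0],0]).round(4))
p0=None
cv2.imwrite("pics/w11b.png",im)
```

```text
33.35 [0.5586 0.4263 0.1816] -85.0258207846494 [0.3 0.1 0.9]
((array([0.5581, 0.4295]), np.float64(31.9)), (np.int64(255), np.int64(171)), 676.5)
shift [-0.0032  0.0004  0.1816]
```

View pics/w11b.png

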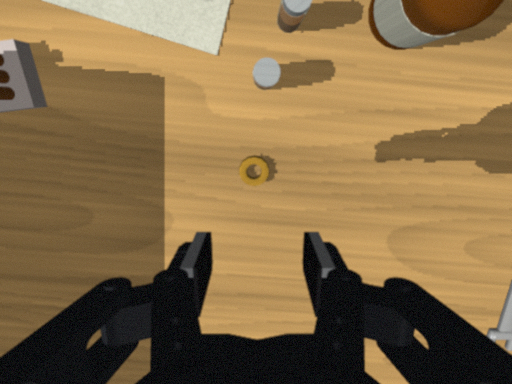

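The 32 ring is at (255,171). The nearest vial, at (267,73), is clear of the gripper body.

Request:
move_arm --pt "0 0 0 -0.003 0 0.03 0.046" --pt "0 0 0 -0.003 0 0.07 0.046" --pt "0 0 0 -0.003 0 0.11 0.046" --pt "0 0 0 -0.003 0 0.145 0.046" --pt "0 0 0 -0.003 0 0.165 0.046" --pt "0 0 0 -0.003 0 0.172 0.046" --pt "0 0 0 -0.003 0 0.176 0.046" --pt "0 0 0 -0.003 0 0.176 0.046" --pt "0 0 0 -0.003 0 0.176 0.036" --pt "0 0 0 -0.003 0 0.176 0.028"

```text
clock: 34.35
position: [0.5582, 0.431, 0.0065]
ee_rot: [0.738, -0.675, 0.0, -0.001]
ft_force: [-0.9, -2.7, 5.7]
grip_width: 0.339
```

Request:
move_arm --pt "0 0 0 0 0 0 0.022" --pt "0 0 0 0 0 0 0.022" --pt "0 0 0 0 0 0 0.022" --pt "0 0 0 0 0 0 0.022"

```text
clock: 34.75
position: [0.5582, 0.431, 0.0066]
ee_rot: [0.738, -0.675, 0.0, -0.001]
ft_force: [-0.7, -1.9, 6.8]
grip_width: 0.332
```

Request:
move_arm --pt "0 0 0 0 0 -0.01 0.022" --pt "0 0 0 0 0 -0.04 0.022" --pt "0 0 0 0 0 -0.08 0.022" --pt "0 0 0 0 0 -0.12 0.022" --pt "0 0 0 0 0 -0.16 0.022" --pt "0 0 0 0.02 -0.002 -0.2 0.022" --pt "0 0 0 0.05 -0.004 -0.24 0.022" --pt "0 0 0 0.09 -0.007 -0.25 0.022" --pt "0 0 0 0.13 -0.01 -0.25 0.022" --pt "0 0 0 0.17 -0.014 -0.25 0.022"

```text
clock: 35.75
position: [0.5862, 0.2612, 0.2562]
ee_rot: [0.738, -0.675, 0.001, -0.001]
ft_force: [0.5, -0.4, -1.1]
grip_width: 0.33
```

Request:
move_arm --pt "0 0 0 0.04 -0.003 0 0.022" --pt "0 0 0 0.08 -0.006 0 0.022" --pt "0 0 0 0.12 -0.009 0 0.022" --pt "0 0 0 0.155 -0.012 0 0.022" --pt "0 0 0 0.174 -0.014 0 0.022" --pt "0 0 0 0.174 -0.014 0 0.022" --pt "0 0 0 0.174 -0.014 0 0.022"

```text
clock: 36.45
position: [0.6154, 0.0908, 0.2551]
ee_rot: [0.738, -0.675, 0.0, -0.0]
ft_force: [0.3, 1.0, 0.2]
grip_width: 0.335
```

Run:
```python
from h import *
p,im=shot("wrist","w12.png");o=manip.get_obs();print(o["clock"],o["position"].round(4),heading()[0],o["ft_force"].round(1),o["grip_width"])
print("TCP proj",proj(p,o["position"]+[0,0,.005]));print("shift to (.6163,.0912)",rel((.6163,.0912,.2)).round(4))
cv2.imwrite("pics/w12b.png",cv2.resize(im[130:340,150:360],(500,500)))
```

```text
36.5 [0.6152 0.0917 0.255 ] -84.84362750737243 [ 0.4  1.5 -0.4] 0.33442116061842014
TCP proj [[254.61064852 249.99015798]]
shift to (.6163,.0912) [ 0.0007 -0.001   0.055 ]
```

View pics/w12b.png

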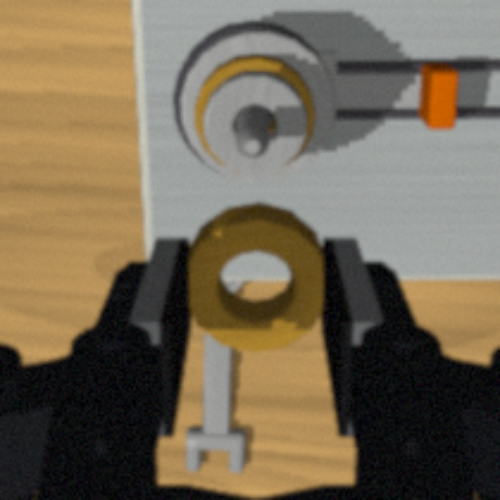

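The 64, 48 and 40 rings are stacked, and the 32 is held centred at about (258,247). Lowering the 32.

Request:
move_arm --pt "0 0 0 0.0003 -0.001 0 0.022" --pt "0 0 0 0.0003 -0.001 0.03 0.022" --pt "0 0 0 0.0003 -0.001 0.055 0.022" --pt "0 0 0 0.0003 -0.001 0.07 0.022" --pt "0 0 0 0.0003 -0.001 0.08 0.022" --pt "0 0 0 0.0003 -0.001 0.086 0.022" --pt "0 0 0 0.0003 -0.001 0.092 0.022" --pt "0 0 0 0.0003 -0.001 0.098 0.022" --pt "0 0 0 0.0003 -0.001 0.102 0.022" --pt "0 0 0 0.0003 -0.001 0.102 0.022"

```text
clock: 37.5
position: [0.6166, 0.0903, 0.1521]
ee_rot: [0.738, -0.675, -0.0, -0.0]
ft_force: [0.5, 1.9, -0.6]
grip_width: 0.335
```

Request:
move_arm --pt "0 0 0 0 0 0.003 0.022" --pt "0 0 0 0 0 0.006 0.022" --pt "0 0 0 0 0 0.009 0.022" --pt "0 0 0 0 0 0.009 0.022"

```text
clock: 37.9
position: [0.6166, 0.0903, 0.143]
ee_rot: [0.738, -0.675, -0.0, -0.0]
ft_force: [2.2, 2.0, -1.4]
grip_width: 0.335
```

Request:
move_arm --pt "0 0 0 -0.0008 -0.0007 0 0.022" --pt "0 0 0 -0.0008 -0.0007 0.001 0.022" --pt "0 0 0 -0.0008 -0.0007 0.003 0.022" --pt "0 0 0 -0.0008 -0.0007 0.003 0.022"

```text
clock: 38.3
position: [0.617, 0.0906, 0.1399]
ee_rot: [0.738, -0.675, -0.0, 0.0]
ft_force: [0.3, -0.0, -0.7]
grip_width: 0.333
```

Request:
move_arm --pt "0 0 0 0 0 0.001 0.022" --pt "0 0 0 0 0 0.001 0.034" --pt "0 0 0 0 0 0.001 0.046" --pt "0 0 0 0 0 0.001 0.046" --pt "0 0 0 0 0 -0.01 0.046" --pt "0 0 0 0 0 -0.04 0.046" --pt "0 0 0 0 0 -0.08 0.046" --pt "0 0 0 0 0 -0.11 0.046" --pt "0 0 0 0.02 0 -0.11 0.046" --pt "0 0 0 0.05 0 -0.11 0.04"

```text
clock: 39.3
position: [0.6219, 0.0431, 0.2528]
ee_rot: [0.739, -0.674, 0.001, -0.001]
ft_force: [-0.0, -0.7, -1.0]
grip_width: 0.47
```

Request:
move_arm --pt "0 0 0 0.02 0 0 0.04" --pt "0 0 0 0.032 0 0 0.04" --pt "0 0 0 0.032 0 0 0.03" --pt "0 0 0 0.032 0 0 0.03"

```text
clock: 39.7
position: [0.6243, 0.0104, 0.2506]
ee_rot: [0.738, -0.675, -0.0, -0.0]
ft_force: [-0.7, 1.0, -0.3]
grip_width: 0.349
```

Run:
```python
from h import *
p,im=shot("wrist","w13.png");o=manip.get_obs();print(o["clock"],o["position"].round(4),heading()[0],o["ft_force"].round(1),o["grip_width"])
u,v=proj(p,[.6243,.009,.096])[0].astype(int)
c=big(im,(8,180,100),(18,255,255),(u-30,v-40,u+30,v+40))[0];q=cv2.minAreaRect(c);b=cv2.boxPoints(q)
P=plane(p,b,.096);print(q,P.round(4).tolist());print("shift",rel(np.r_[P.mean(0)[:2],.081]).round(4))
cv2.imwrite("pics/w13b.png",cv2.resize(im,(640,480)))
```

```text
39.75 [0.6243 0.011  0.2506] -84.82823822338214 [-0.6  0.2 -0.6] 0.3493210457884706
((256.5, 174.0), (24.0, 11.0), 90.0) [[0.6368, 0.0175, 0.096], [0.6377, 0.0067, 0.096], [0.6132, 0.0044, 0.096], [0.6122, 0.0155, 0.096]]
shift [ 0.0002 -0.0006  0.1696]
```

View pics/w13b.png

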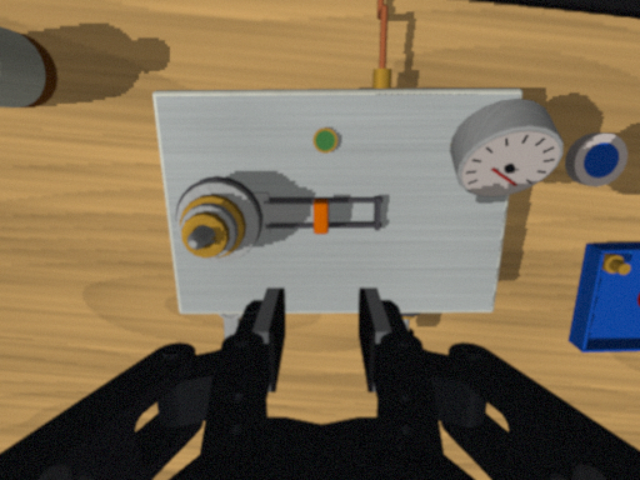

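All four rings are on the spindle in the right order. The grip is at 640-px (321,216), almost exactly under the TCP. I'll push it with the left pad, with the tool shifted right to keep the knuckles away from the stack.

Request:
move_arm --pt "0 0 0 0.006 -0.0005 0.03 0.032" --pt "0 0 0 0.006 -0.0005 0.06 0.032" --pt "0 0 0 0.006 -0.0005 0.09 0.032" --pt "0 0 0 0.006 -0.0005 0.12 0.032" --pt "0 0 0 0.006 -0.0005 0.14 0.032" --pt "0 0 0 0.006 -0.0005 0.155 0.032" --pt "0 0 0 0.006 -0.0005 0.165 0.032" --pt "0 0 0 0.006 -0.0005 0.168 0.032" --pt "0 0 0 0.006 -0.0005 0.168 0.032" --pt "0 0 0 0.006 -0.0005 0.168 0.032"

```text
clock: 40.75
position: [0.6261, 0.0035, 0.0834]
ee_rot: [0.738, -0.675, 0.001, -0.001]
ft_force: [0.4, -0.2, 0.0]
grip_width: 0.374
```

Request:
move_arm --pt "0 0 0 0.003 0 0 0.032" --pt "0 0 0 0.007 0 0 0.032" --pt "0 0 0 0.011 0 0 0.032" --pt "0 0 0 0.015 0 0 0.032" --pt "0 0 0 0.019 0 0 0.032" --pt "0 0 0 0.023 0 0 0.032" --pt "0 0 0 0.026 0 0 0.032" --pt "0 0 0 0.029 0 0 0.032" --pt "0 0 0 0.031 0 0 0.032" --pt "0 0 0 0.031 0 0 0.032"

```text
clock: 41.75
position: [0.6281, -0.0282, 0.0822]
ee_rot: [0.738, -0.675, 0.0, 0.0]
ft_force: [0.2, -0.1, 0.4]
grip_width: 0.377
```

Run:
```python
from h import *
p,im=shot("wrist","w14.png");ps,si=shot("side","s14.png");o=manip.get_obs();print(o["position"].round(4),o["ft_force"].round(1))
cv2.imwrite("pics/c14.png",np.hstack([cv2.resize(im,(400,300)),cv2.resize(si[140:260,220:380],(400,300),interpolation=cv2.INTER_CUBIC)]))
```

```text
[ 0.6279 -0.0282  0.0821] [-0.1 -0.1 -0.1]
```

View pics/c14.png

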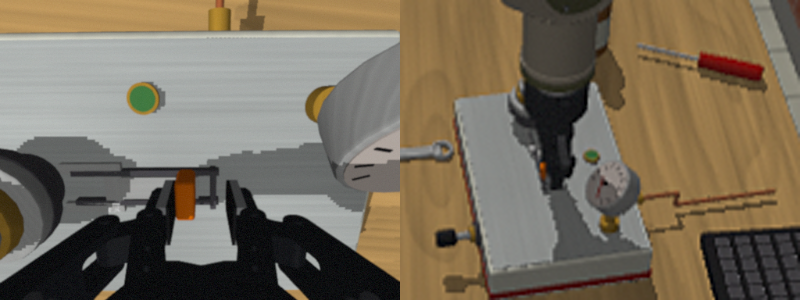

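The grip is moving with the pad and is now a few mm short of the frame's end. I'll pull the tool back 8 mm from the gauge, then push on to the stop.

Request:
move_arm --pt "0 0 0 -0.002 0.002 0 0.032" --pt "0 0 0 -0.002 0.005 0 0.032" --pt "0 0 0 -0.002 0.008 0 0.032" --pt "0 0 0 0 0.008 0 0.032" --pt "0 0 0 0.003 0.008 0 0.032" --pt "0 0 0 0.005 0.008 0 0.032" --pt "0 0 0 0.006 0.008 0 0.032" --pt "0 0 0 0.006 0.008 0 0.032"

```text
clock: 42.65
position: [0.6206, -0.0332, 0.0823]
ee_rot: [0.738, -0.675, -0.001, -0.0]
ft_force: [-1.8, 4.0, 1.6]
grip_width: 0.375
```

Request:
move_arm --pt "0 0 0 0.001 0 0 0.032" --pt "0 0 0 0.002 0 0 0.032" --pt "0 0 0 0.002 0 0 0.032"

```text
clock: 42.95
position: [0.6206, -0.0333, 0.0823]
ee_rot: [0.739, -0.674, -0.001, -0.001]
ft_force: [-3.1, 9.7, 1.4]
grip_width: 0.38
```

Request:
move_arm --pt "0 0 0 0.001 0 0 0.032" --pt "0 0 0 0.002 0 0 0.032" --pt "0 0 0 0.002 0 0 0.032"

```text
clock: 43.25
position: [0.6206, -0.0334, 0.0823]
ee_rot: [0.739, -0.674, -0.002, -0.002]
ft_force: [-3.5, 13.3, 2.0]
grip_width: 0.376
```

The lock is at its end stop: 13 N with no further motion, and about 35 mm of travel. I'll back off, lift and go to the knob.

Request:
move_arm --pt "0 0 0 -0.004 0 0 0.032" --pt "0 0 0 -0.009 0 0 0.032" --pt "0 0 0 -0.011 0 0 0.032" --pt "0 0 0 -0.011 0 -0.02 0.032" --pt "0 0 0 -0.011 0 -0.06 0.032" --pt "0 0 0 -0.011 0 -0.1 0.032" --pt "0 0 0 -0.011 0 -0.14 0.032" --pt "0 0 0 -0.011 0 -0.17 0.032" --pt "0 0 0 0 0.03 -0.17 0.04" --pt "0 0 0 0.01 0.06 -0.17 0.045"

```text
clock: 44.25
position: [0.5622, -0.0539, 0.2531]
ee_rot: [0.738, -0.675, 0.001, -0.001]
ft_force: [-1.4, -0.5, -0.1]
grip_width: 0.528
```

Request:
move_arm --pt "0 0 0 0.015 0.03 0 0.045" --pt "0 0 0 0.027 0.06 0 0.045" --pt "0 0 0 0.027 0.075 0.03 0.045" --pt "0 0 0 0.027 0.075 0.06 0.045" --pt "0 0 0 0.027 0.075 0.06 0.045" --pt "0 0 0 0.027 0.075 0.06 0.045"

```text
clock: 44.85
position: [0.4902, -0.0872, 0.1931]
ee_rot: [0.738, -0.675, 0.0, -0.0]
ft_force: [-0.4, 0.6, 0.8]
grip_width: 0.524
```

Run:
```python
from h import *
p,im=shot("wrist","w15.png");o=manip.get_obs();print(o["clock"],o["position"].round(4),heading()[0],o["ft_force"].round(1),o["grip_width"])
u,v=proj(p,[.489,-.088,.045])[0].astype(int);print(u,v)
c=big(im,(0,0,0),(180,255,45),(u-35,v-35,u+35,min(v+35,225)))[0];x,y,w,h=cv2.boundingRect(c);P=plane(p,[(x+w/2,y),(x+w/2,y+h),(x,y+h/2),(x+w,y+h/2)],.045);print((x,y,w,h),P.round(4).tolist())
X=P[:2].mean(0);print("mid",X,"shift",rel(np.r_[X[:2],.026]).round(4))
cv2.imwrite("pics/w15b.png",cv2.resize(im,(640,480)))
```

```text
44.9 [ 0.4908 -0.0871  0.1937] -84.92053473718458 [ 0.2  0.6 -0.1] 0.5261231788926779
257 177
(246, 164, 20, 25) [[0.5024, -0.0852, 0.045], [0.4772, -0.0874, 0.045], [0.4891, -0.0766, 0.045], [0.4908, -0.0961, 0.045]]
mid [ 0.4897981  -0.08632755  0.045     ] shift [-0.0009  0.0012  0.1677]
```

View pics/w15b.png

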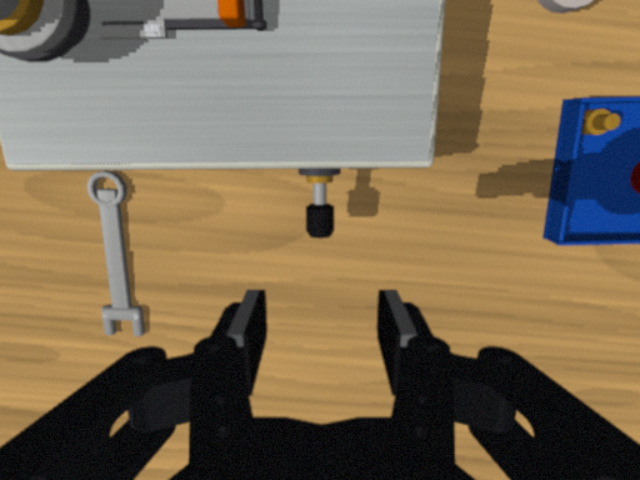

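The knob is at (0.490, -0.086), which matches the rod being fully in. The wrench is well to the left. Next I'll descend and grip it.

Request:
move_arm --pt "0 0 0 -0.001 0.001 0.03 0.045" --pt "0 0 0 -0.001 0.001 0.07 0.045" --pt "0 0 0 -0.001 0.001 0.1 0.045" --pt "0 0 0 -0.001 0.001 0.13 0.045" --pt "0 0 0 -0.001 0.001 0.15 0.045" --pt "0 0 0 -0.001 0.001 0.16 0.045" --pt "0 0 0 -0.001 0.001 0.166 0.045" --pt "0 0 0 -0.001 0.001 0.166 0.04" --pt "0 0 0 -0.001 0.001 0.166 0.025" --pt "0 0 0 -0.001 0.001 0.166 0.012" --grip_force 60

```text
clock: 45.9
position: [0.49, -0.0858, 0.0277]
ee_rot: [0.738, -0.675, 0.001, -0.001]
ft_force: [1.7, 2.7, 2.2]
grip_width: 0.232
```

Request:
move_arm --pt "0 0 0 0 0 0 0.012" --pt "0 0 0 0 0 0 0.012" --pt "0 0 0 0 0 0 0.012"

```text
clock: 46.2
position: [0.4903, -0.0858, 0.0276]
ee_rot: [0.738, -0.675, 0.001, -0.001]
ft_force: [0.8, 2.7, 7.1]
grip_width: 0.234
```

Request:
move_arm --pt "0 0 0 0 0.004 0 0.012" --pt "0 0 0 0 0.008 0 0.012" --pt "0 0 0 0 0.012 0 0.012" --pt "0 0 0 0 0.016 0 0.012" --pt "0 0 0 0 0.02 0 0.012" --pt "0 0 0 0 0.024 0 0.012" --pt "0 0 0 0 0.028 0 0.012" --pt "0 0 0 0 0.03 0 0.012" --pt "0 0 0 0 0.031 0 0.012" --pt "0 0 0 0 0.031 0 0.012"

```text
clock: 47.2
position: [0.4632, -0.0883, 0.028]
ee_rot: [0.738, -0.675, 0.004, -0.004]
ft_force: [22.2, 3.8, -12.8]
grip_width: 0.237
```

The rod is at its out stop: 27 mm of travel and 22 N. I'll hold there for about 1 s, then push back 14 mm.

Request:
move_arm --pt "0 0 0 0 0 0 0.012" --pt "0 0 0 0 0 0 0.012" --pt "0 0 0 0 0 0 0.012" --pt "0 0 0 0 -0.001 0 0.012" --pt "0 0 0 0 -0.001 0 0.012" --pt "0 0 0 0 -0.001 0 0.012" --pt "0 0 0 0 -0.002 0 0.012" --pt "0 0 0 0 -0.002 0 0.012" --pt "0 0 0 0 -0.002 0 0.012" --pt "0 0 0 0 -0.002 0 0.012"

```text
clock: 48.2
position: [0.4633, -0.0883, 0.0278]
ee_rot: [0.738, -0.675, 0.003, -0.002]
ft_force: [10.7, 2.9, -1.8]
grip_width: 0.231
```

Request:
move_arm --pt "0 0 0 0 -0.002 0 0.012" --pt "0 0 0 0 -0.004 0 0.012" --pt "0 0 0 0 -0.006 0 0.012" --pt "0 0 0 0 -0.008 0 0.012" --pt "0 0 0 0 -0.01 0 0.012" --pt "0 0 0 0 -0.012 0 0.012" --pt "0 0 0 0 -0.014 0 0.012" --pt "0 0 0 0 -0.014 0 0.012" --pt "0 0 0 0 -0.014 0 0.012"

```text
clock: 49.1
position: [0.4757, -0.0872, 0.0277]
ee_rot: [0.738, -0.675, 0.001, -0.001]
ft_force: [3.3, 3.0, 6.1]
grip_width: 0.236
```

Request:
move_arm --pt "0 0 0 0 -0.001 0 0.012" --pt "0 0 0 0 -0.0015 0 0.012" --pt "0 0 0 0 -0.0015 0 0.012" --pt "0 0 0 0 -0.0015 0 0.012"

```text
clock: 49.5
position: [0.4766, -0.0871, 0.0276]
ee_rot: [0.738, -0.675, 0.001, -0.001]
ft_force: [-1.0, 2.7, 9.9]
grip_width: 0.234
```

Request:
move_arm --pt "0 0 0 0 0 0 0.025" --pt "0 0 0 0 0 0 0.04" --pt "0 0 0 0 0 0 0.045" --pt "0 0 0 0 0 0 0.045" --pt "0 0 0 0 0 -0.03 0.045" --pt "0 0 0 0 0 -0.07 0.045" --pt "0 0 0 0 0 -0.11 0.045" --pt "0 0 0 0 0 -0.15 0.045" --pt "0 0 0 0 0 -0.166 0.045" --pt "0 0 0 0 0 -0.166 0.045"

```text
clock: 50.5
position: [0.4767, -0.0876, 0.1949]
ee_rot: [0.738, -0.675, 0.002, -0.001]
ft_force: [0.8, 0.2, 0.9]
grip_width: 0.525
```

Run:
```python
from h import *
p,im=shot("wrist","w16.png");o=manip.get_obs();print(o["clock"],o["position"].round(4))
u,v=proj(p,[.476,-.087,.045])[0].astype(int);print(u,v)
c=big(im,(0,0,0),(180,255,45),(u-35,v-35,u+35,min(v+35,225)))[0];x,y,w,h=cv2.boundingRect(c);P=plane(p,[(x+w/2,y),(x+w/2,y+h)],.045);print((x,y,w,h),P.round(4).tolist(),P.mean(0))
pt,it=shot("top","t16.png");ps,si=shot("side","s16.png")
cv2.imwrite("pics/c16.png",np.hstack([cv2.resize(im,(400,300)),cv2.resize(si[120:360,200:440],(400,400),interpolation=cv2.INTER_CUBIC)[:300]]))
def cen(im,lo,hi,rect):
    c=big(im,lo,hi,rect)[0];M=cv2.moments(c);return (M["m10"]/M["m00"],M["m01"]/M["m00"])
```

```text
50.55 [ 0.4758 -0.0876  0.193 ]
255 177
(247, 164, 20, 25) [[0.4892, -0.0869, 0.045], [0.4639, -0.0892, 0.045]] [ 0.47657013 -0.0880426   0.045     ]
```

The knob now reads x = 0.4766, 13.2 mm out from its start, which is at the middle click. The viewer limit is reached, so I'll retreat and check the end state with numbers.

Request:
move_arm --pt "0 0 0 0 0.03 -0.04 0.045" --pt "0 0 0 0.02 0.05 -0.08 0.045" --pt "0 0 0 0.06 0.05 -0.1 0.045" --pt "0 0 0 0.1 0.05 -0.1 0.045" --pt "0 0 0 0.14 0.05 -0.1 0.045" --pt "0 0 0 0.18 0.05 -0.1 0.045" --pt "0 0 0 0.22 0.05 -0.1 0.045" --pt "0 0 0 0.25 0.05 -0.1 0.045" --pt "0 0 0 0.25 0.05 -0.1 0.045" --pt "0 0 0 0.25 0.05 -0.1 0.045"

```text
clock: 51.65
position: [0.4473, -0.3408, 0.2904]
ee_rot: [0.737, -0.675, -0.002, -0.0]
ft_force: [0.3, -0.1, 0.9]
grip_width: 0.526
```

Run:
```python
from h import *
pt,it=shot("top","t17.png");ps,si=shot("side","s17.png");o=manip.get_obs();print(o["clock"],o["position"].round(3),o["ft_force"].round(1))
def cen(p,im,lo,hi,X,r):
    u,v=proj(p,X)[0].astype(int);c=big(im,lo,hi,(u-r,v-r,u+r,v+r))
    if not c:return None
    M=cv2.moments(c[0]);return (M["m10"]/max(M["m00"],1),M["m01"]/max(M["m00"],1))
def T(n,lo,hi,X,r=10):
    a=cen(pt,it,lo,hi,X,r);b=cen(ps,si,lo,hi,X,r);print(n,a,b,tri(pt,a,ps,b) if a and b else "-")
T("grip",(8,180,100),(18,255,255),(.6275,-.024,.09))
T("knob",(0,0,0),(180,255,45),(.4766,-.088,.045))
T("cap",(0,180,50),(8,255,255),(.546,-.369,.05),12)
T("ring32 brass",(12,110,50),(35,255,255),(.617,.0915,.144),8)
for X,n in(((.571,.309,.011),"64"),((.434,.245,.011),"48"),((.43,.378,.011),"40"),((.558,.43,.011),"32")):
    u,v=proj(pt,X)[0].astype(int);print(n,"old place mean",it[v-3:v+4,u-3:u+4].reshape(-1,3).mean(0).round(0))
for z in(.1055,.1165,.1275,.1385,.15):
    # side profile of the stack: width of non-case colour along the row
    u,v=proj(ps,[.617,.0915-.006,z])[0];print(z,(u.round(),v.round()),cv2.cvtColor(si,cv2.COLOR_BGR2HSV)[int(v),int(u)-10:int(u)+11:2].tolist())
for n,b in(("t7.png","top"),):
    a=cv2.imread("pics/top0.png");d=cv2.absdiff(a,it).max(2)>40
    cs=cv2.findContours(cv2.morphologyEx(d.astype(np.uint8),cv2.MORPH_OPEN,np.ones((3,3))),cv2.RETR_EXTERNAL,cv2.CHAIN_APPROX_SIMPLE)[0]
    print("changed",[cv2.boundingRect(c) for c in cs if cv2.contourArea(c)>12])
```

```text
51.75 [ 0.448 -0.34   0.291] [-0.4  1.1  0.7]
grip (272.63095238095235, 182.35714285714286) (279.5466666666666, 206.82666666666665) (array([ 0.62858466, -0.02229617,  0.09108642]), np.float64(0.000627952461706629))
knob (295.13475177304963, 239.1418439716312) (224.71505376344086, 233.2007168458781) (array([ 0.46681104, -0.08569866,  0.05738237]), np.float64(0.027746398868113573))
cap (395.73963515754554, 214.97844112769485) (263.0525846702317, 316.35650623885914) (array([ 0.54837983, -0.36767628,  0.04381299]), np.float64(0.0007335177055732798))
ring32 brass (229.07468123861565, 181.94717668488158) (271.5943992773261, 167.28455284552845) (array([0.61413235, 0.09046006, 0.1568423 ]), np.float64(0.0028351431321015745))
64 old place mean [ 74. 117. 140.]
48 old place mean [ 81. 126. 150.]
40 old place mean [ 78. 122. 146.]
32 old place mean [ 70. 111. 133.]
0.1055 (np.float64(273.0), np.float64(180.0)) [[75, 4, 142], [30, 4, 119], [120, 2, 105], [21, 207, 75], [20, 139, 81], [19, 86, 74], [17, 84, 70], [18, 129, 79], [20, 188, 72], [18, 21, 62], [30, 4, 136]]
0.1165 (np.float64(273.0), 
[... 387 characters left out ...]
]]
0.1385 (np.float64(273.0), np.float64(172.0)) [[18, 130, 155], [18, 131, 150], [17, 134, 145], [30, 4, 115], [20, 196, 156], [19, 127, 114], [17, 28, 64], [20, 193, 145], [18, 31, 106], [18, 131, 142], [18, 130, 147]]
0.15 (np.float64(273.0), np.float64(170.0)) [[18, 129, 152], [18, 128, 143], [17, 130, 153], [18, 147, 153], [21, 175, 111], [110, 10, 76], [19, 107, 88], [20, 174, 139], [17, 128, 152], [18, 128, 145], [18, 128, 149]]
changed [(312, 364, 41, 14), (370, 362, 43, 13), (484, 334, 28, 50), (121, 256, 8, 8), (130, 253, 7, 7), (292, 239, 8, 6), (291, 231, 8, 5), (385, 208, 28, 15), (143, 198, 21, 20), (413, 197, 99, 167), (271, 178, 6, 10), (257, 177, 12, 12), (218, 174, 23, 23)]
```

```bash
python3 -c "
from workcell import manip
print(manip.hand_in())"
```

```text
the job is handed in; nothing more can be done
None
```

I set up the tester in the order asked and handed it in at about 52 s on the robot's clock.

- **Dust cap:** It stands upright in the blue tray, and the last two-camera fix puts it at (0.548, -0.368).
- **Weights:** I found four rings: 64, 48, 40 and 32 (the 56 was absent). All four are on the spindle, widest at the bottom. The wrist pictures show this, and their places on the bench are empty.
- **Piston lock:** I pushed it right until it stood still at 13 N. The cameras put it 34.3 mm from where it started, and it may have started up to 4 mm off locked.
- **Valve rod:** I pulled it out until it stopped, after 27 mm at 22 N, and held it there about 1 s. I then pushed it back towards the middle click and let go. The wrist camera then put the knob 13.2 mm out from where it started (the middle is 14 mm out).
- **Other things on the bench:** Comparing the first and last top-camera pictures showed changes only at the items I moved and where the arm stood. The arm's end of the picture could not be compared.

**Checks that failed or disagreed:**
- The final top-and-side fix on the knob was unusable (28 mm mismatch), so I relied on the wrist camera.
- The top-and-side fix on the 32 ring came out about 15 mm too high, probably because its colours mixed with the spindle's.
- My last composite picture couldn't be viewed because the viewing limit was reached, so the final checks were numbers only.

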